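# Change the screens in a burner blower's intake filter

## Task

Service the intake filter of the furnace blower on the bench. Squeeze the two tabs of the filter box's cover together to unclip it and lay it right way up on the bench, lift the two used screens out of the box and lay them flat in the wash tray, one on the other if you like, then stack all the clean screens from the bench flat in the box where the used ones were. Finally clip the cover back on, flush and with both tabs sprung out again, and do not disturb the tumbler, the wooden mould or the brush.

Things in the scene. Friction and masses are not known exactly. Their poses are not given: they have to be found in the camera images.
- filterbox: Aluminium filter box, fixed, blower on its +y side (145 to 350 mm off, 165 mm high). Origin: centre of the box's underside, z up. Box 144 (x) by 156 (y) mm, open rim 80 mm above the bench; inside 128 by 140 mm between 8 mm walls. The middle of each x wall has a window for a cover tongue, 34 mm wide, 8 to 16 mm below the rim. Cover off, the inside is open from above.
- seat (a point): Centre of the box's floor, 40 mm above the bench, 40 mm below the rim; axes as the box's. Screens lie stacked on it, length along x. Four dark guides, 26 mm high with sloped top edges, leave a channel 62 mm (y) by 128 mm (x). Between the guides, at mid-length on both sides of a screen, is a finger recess 52 mm long (x) and 39 mm wide (y) down to the floor.
- cover_grip (a point): Grey clip-on cover, 170 g: the point midway between its tabs, 26 mm above its plate's underside. x points from tab_b to tab_a, z up; fitted, x lies along the box's x, either way round. Plate 144 (x) by 156 (y) by 4 mm; four round-ended pegs, 18 mm long, below its corners enter the box with 2 mm play. Point is 66 mm above the seat when fitted, 44 mm above the bench when laid down.
- tab_a (a joint): Black tab on the cover's +x side: 0 m sprung out, 0.008 m pressed fully in towards the middle (a stop); spring 3 N to 6.5 N. Both tabs stand 30 mm up from the plate, 30 mm wide (y), outer faces 56 mm apart, 40 mm when squeezed: pinch them across x. Squeeze both fully and keep hold to lift the cover off and to lower it on.
- tab_b (a joint): The tab on the cover's -x side, the same values. Each tab carries a square-ended tongue (no ramp), 9 to 13.5 mm below the plate's underside, 24 mm wide, that reaches 70 mm from the cover's middle into the box wall's window; pressed fully in, it reaches 62 mm and clears the wall by 2 mm.
- used1_mid (a point): Centre of the lower used filter screen, a stiff framed metal screen 116 mm (its x) by 56 mm (its y) by 6 mm thick (its z), 70 g, full of grey dust; at the start it lies on the filter box's seat under the other used screen and the cover, its x along the box's x.
- used2_mid (a point): Centre of the upper used filter screen, the same; at the start it lies on the lower one in the filter box.
- washtray: Fixed open steel wash tray on the bench, 175 mm (x) by 140 mm (y), walls 32 mm high and 4 mm thick, inner floor 4 mm above the bench. Origin: centre of its underside.
- tumbler: A finished green glass tumbler, 72 mm across and 95 mm high, standing on the bench; leave alone. Origin: centre of its underside.
- mould: A wooden blowing mould, a cup 92 mm across and 55 mm high, with a 13 cm handle along its +x; leave alone. Origin: centre of the cup's underside.
- brush: A dusting brush lying on the bench; leave alone. Origin: its underside.
- clean1_mid (a point): Centre of a clean filter screen, the same stiff frame as a used one, 116 mm (its x) by 56 mm (its y) by 6 mm (its z), 70 g; lies flat on the bench to the robot's right. Two to four clean screens are there; absent ones read None from the start.
- clean2_mid (a point): Centre of a clean filter screen, the same stiff frame as a used one, 116 mm (its x) by 56 mm (its y) by 6 mm (its z), 70 g; lies flat on the bench to the robot's right. Two to four clean screens are there; absent ones read None from the start.
- clean3_mid (a point): Centre of a clean filter screen, the same stiff frame as a used one, 116 mm (its x) by 56 mm (its y) by 6 mm (its z), 70 g; lies flat on the bench to the robot's right. Two to four clean screens are there; absent ones read None from the start.
- clean4_mid (a point): Centre of a clean filter screen, the same stiff frame as a used one, 116 mm (its x) by 56 mm (its y) by 6 mm (its z), 70 g; lies flat on the bench to the robot's right. Two to four clean screens are there; absent ones read None from the start.
Not all that is in view belongs to the job. What is shaped like the part that bears clean1_mid but blue or orange is not meant.

How it is judged:
By the outcome, as a careful person would: the job done as asked, in the order asked, and still so for the second after the job is handed in, with the robot touching nothing.
Of clean1, clean2, clean3, clean4 only 2 to 4 are there at a start; the rules pass over those that are not, and their reading is None.
At some moment in a run one of clean1, clean2, clean3, clean4 may be knocked a few centimetres aside while the robot is not near it.
Once in a run the grip may slacken for a moment while it holds something.
It also fails if it takes over 208 s, if anything falls off the work surface, if the arm or the gripper's body presses on something with over 40 N, if the wrist force passes 120 N, or if a joint passes its speed limit or range.

## Robot

A 7-joint arm with a two-finger parallel gripper is mounted at the origin on the work surface. World frame = base frame: x ahead of the robot, y to its left, z up, the work surface at z = 0. Lengths are in m, angles in rad, forces in N, time in s.
With the tool pointing down it reaches from about 0.4 to 0.85 m from the base axis. Payload 10.4 kg.
Tool frame: the origin (TCP) lies where the fingers leave the gripper's body, on its centre line; the fingertips stand 73 mm ahead of it and the grasp point (between the pads) lies 54 mm ahead of it; z points along the fingers, y is the line along which they close (so a half turn about z gives the same grasp; the last joint's range is limited). The gripper opens to 85 mm and grips with 20 to 120 N. Pads are 22 mm wide; open, the fingers measure 114 mm over their backs; the gripper's body (76 mm by 85 mm) begins 54 mm behind the grasp point. The pads swing forward as they close: fully open they stand 13 mm farther back than shut.
Start: joints at [-0.023, 0.332, -0.065, 1.46, 0.022, 1.35, -0.088], TCP at [0.625, 0, 0.304] pointing down, gripper open.
Joint ranges: [-2.6, 2.6], [-0.5, 2.12], [-1.47, 1.34], [0.16, 2.42], [-1.27, 4.41], [0.06, 2.06], [-2.6, 2.6]. Speed limits (rad/s): [2.22, 2.22, 2.79, 2.79, 3.14, 3.14, 3.14].

## Interface

Orientations are given as a unit quaternion [x, y, z, w].
In Python, from workcell import manip, camera gives the robot as it stands. The module is installed in compiled form; this text tells all that it offers.
- The arm moves only by the shell command python3 -m creep 'ROWS' [OPENING] [FORCE]. ROWS is JSON, a list of rows, each a list of 2 entries, a list of its own where there are three numbers: the shift along the tool's x, y, z in mm, then the turn about the tool's z in rad. In form: [[[tx, ty, tz], twist], ...]. A call has 1 to 5 rows; each row is the pose to reach, as a shift and turn from the pose commanded when the call began, along the tool's axes at that moment; what a row does not reach only later rows make up. A row lasts 1/12 s, in which the tool goes at most 41.7 mm and 7.16 degrees, less where a joint would pass 70% of its speed; a pose out of reach is approached as far as the arm can. A call with a gripper value outside its range is refused whole. OPENING is the opening, from 0 (shut) to 1 (fully open), set as the call begins (- or left out, the last holds). The fingers move at their own pace and stop on an object; FORCE is the grip in N (left out, the last holds). Time passes only in rows, so rows that repeat a pose let the fingers close. It gives the time, the measured TCP pose, the force, the opening and the grip force at its end, in the units of the state.
- manip.get_obs(): the state, without advancing time (a new reading comes with each control period).
- camera(name): name is "scene" or "side" or "wrist"; returns a dict with "pixels" (400x640x3 uint8, red, green, blue), "z_map" (400x640 float32, m along the optical axis (not along the pixel's ray), 0 where there is no reading), "fx", "fy", "cx", "cy" (pixels), "extrinsics" (4x4, takes a point from world to camera coordinates). Camera axes: x right, y down, z forward; pixel columns grow to the right and rows downward; lengths in m; the calibration is good to about 2 mm. A picture is of the moment at which its call begins.
- manip.hand_in(): hands the job in; it is judged then, once.
The state is a dict: "clock": time; "joint_pos": joint angles; "joint_velocities": joint speeds; "tau": joint torques, N m; "position": TCP position; "ee_rot": TCP orientation; "ft_force": force on the tool from outside, world axes, zero at the start; "torque": the same for the moment, N m; "grip_width": opening from 0.0 (shut) to 1.0 (fully open); "grasp_force": force on a finger pad.
Only numpy, scipy, OpenCV 4.12 (cv2) and the standard library are available. Lean on these libraries where they do the work, as an engineer would, in place of code of your own. Each camera call takes 0.05 s, during which the arm holds its last target. There are 200 camera calls.

## Working session

There is one attempt and no reset: what is moved stays moved. The work goes in short steps, Python scripts to look and compute and a shell command to move; the robot and the scene stay as the last step left them, time stands still between calls to the robot, and variables do not carry over. Pictures are saved under pics/ and viewed, at most 14 in all, crops included, and the job is handed in when it is done.

```bash
mkdir -p pics; cat > h.py <<'E'
import numpy as np, cv2
from scipy.spatial.transform import Rotation as R
from workcell import manip, camera
def snap(n,f=None):
    c=camera(n); np.savez('last_%s.npz'%n,**c)
    if f: cv2.imwrite('pics/'+f,c['pixels'][:,:,::-1])
    return c
def cloud(c):
    z=c['z_map']; v,u=np.mgrid[:z.shape[0],:z.shape[1]]
    p=np.stack([(u-c['cx'])/c['fx']*z,(v-c['cy'])/c['fy']*z,z],-1)
    E=c['extrinsics']; w=(p-E[:3,3])@E[:3,:3]
    w[z==0]=np.nan
    return w
E
python3 - <<'E'
from h import *
a=[snap('scene','s0.png'),snap('side','d0.png'),snap('wrist','w0.png')]
for c in a: print(np.round(c['extrinsics'],3).tolist(),c['fx'],c['cx'])
o=manip.get_obs(); print({k:np.round(v,3).tolist() for k,v in o.items()})
E
```

```text
[[0.079, 0.997, -0.006, 0.035], [0.84, -0.07, -0.538, -0.422], [-0.537, 0.037, -0.843, 1.37], [0.0, 0.0, 0.0, 1.0]] 370.81568306687177 321.04377967937364
[[0.976, -0.218, -0.012, -0.58], [-0.158, -0.667, -0.729, 0.113], [0.15, 0.713, -0.685, 1.092], [0.0, 0.0, 0.0, 1.0]] 433.2537428686078 315.5171415358612
[[1.0, -0.0, -0.001, -0.625], [0.0, -0.957, 0.291, -0.038], [-0.001, -0.291, -0.957, 0.38], [0.0, 0.0, 0.0, 1.0]] 310.2990468573255 316.721643328708
{'clock': 0.15, 'joint_pos': [-0.023, 0.333, -0.065, 1.461, 0.022, 1.35, -0.089], 'joint_velocities': [-0.0, -0.001, -0.0, -0.002, -0.0, 0.0, 0.0], 'tau': [0.001, -62.583, 0.05, -39.185, 0.016, 0.007, -0.0], 'position': [0.625, -0.0, 0.303], 'ee_rot': [0.707, 0.707, -0.0, -0.0], 'ft_force': [0.385, 0.364, 0.013], 'torque': [-0.005, -0.02, -0.031], 'grasp_force': 0.0, 'grip_width': 0.999}
```

View pics/s0.png

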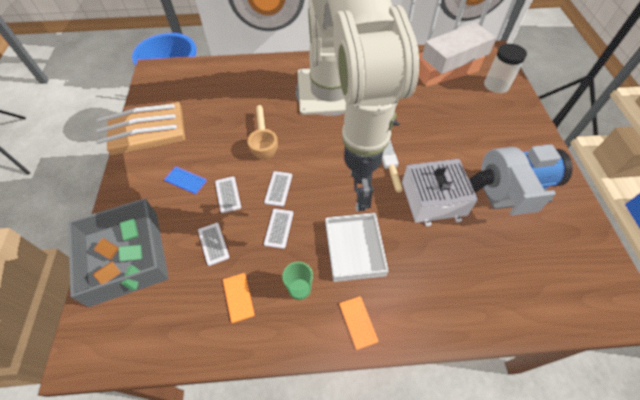

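View pics/d0.png

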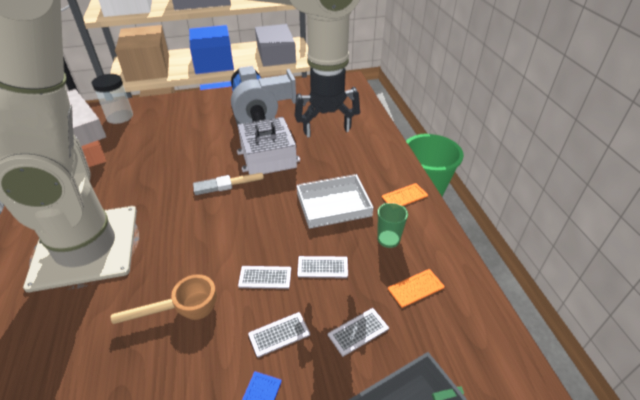

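The scene view shows the box at about (440,190) with its blower to the right, the tray at (356,247), and clean screens at (228,194), (279,188), (279,228) and (213,243). The mould is at (262,143), tumbler at (298,280) and brush at (392,165). The side view agrees with this.

```bash
cat >> h.py <<'E'
def rects(c,zlo,zhi,xr,yr,step=0.001,minA=0.0008,mask=None):
    w=cloud(c); 
    m=(w[...,2]>zlo)&(w[...,2]<zhi)&(w[...,0]>xr[0])&(w[...,0]<xr[1])&(w[...,1]>yr[0])&(w[...,1]<yr[1])
    if mask is not None: m&=mask
    n,l,s,_=cv2.connectedComponentsWithStats(m.astype('uint8'))
    out=[]
    for i in range(1,n):
        if s[i,4]<60: continue
        p=w[l==i]; r=cv2.minAreaRect((p[:,:2]*1000).astype('float32'))
        out.append((np.round(r[0],1).tolist(),np.round(r[1],1).tolist(),round(r[2],1),s[i,4],np.round(np.percentile(p[:,2],[5,50,95])*1000,1).tolist(),np.round(s[i,:2]+s[i,2:4]/2).tolist()))
    return out
def white(c,lo=120):
    p=c['pixels'].astype(int); return (p.min(-1)>lo)&((p.max(-1)-p.min(-1))<40)
E
python3 - <<'E'
from h import *
for n in ['scene','side']:
    c=dict(np.load('last_%s.npz'%n)); print(n)
    print('screens');[print(r) for r in rects(c,-.005,.03,(.3,.8),(-.6,-.1),mask=cv2.morphologyEx(white(c,90).astype('uint8'),cv2.MORPH_CLOSE,np.ones((5,5)))>0)]
    print('tray');[print(r) for r in rects(c,.02,.045,(.4,.8),(-.15,.2))]
    print('box');[print(r) for r in rects(c,.074,.092,(.3,.8),(.05,.5))]
    print('tabs');[print(r) for r in rects(c,.1,.125,(.3,.8),(.1,.35))]
    w=cloud(c)
    print('low tall');[print(r) for r in rects(c,.015,.4,(.2,.9),(-.5,.1))]
E
```

```text
scene
screens
([495.9, -201.0], [85.9, 270.6], 89.0, np.int32(1632), [-0.8, 4.6, 8.1], [278.0, 210.0])
([437.0, -354.2], [131.0, 64.5], 12.5, np.int32(736), [-0.5, 4.9, 8.2], [228.0, 195.0])
([587.1, -586.5], [165.5, 60.6], 16.4, np.int32(675), [4.2, 6.9, 9.9], [142.0, 243.0])
([600.7, -385.3], [128.4, 64.9], 19.3, np.int32(923), [-0.0, 5.1, 8.3], [214.0, 244.0])
([656.6, -526.3], [89.8, 189.0], 70.7, np.int32(341), [2.5, 15.4, 28.5], [144.0, 262.0])
tray
([507.5, 186.7], [143.7, 8.3], 6.6, np.int32(148), [21.5, 32.7, 43.8], [413.0, 196.0])
([647.4, 7.0], [177.4, 140.5], 2.0, np.int32(551), [21.1, 30.4, 34.0], [357.0, 246.0])
box
([501.3, 263.6], [147.1, 157.0], 4.3, np.int32(2309), [80.2, 83.9, 87.0], [442.0, 184.0])
([523.4, 401.4], [107.8, 34.6], 38.8, np.int32(237), [74.9, 83.4, 90.6], [492.0, 184.0])
tabs
low tall
([266.8, -248.7], [114.7, 90.0], 35.7, np.int32(606), [18.9, 43.4, 56.7], [263.0, 141.0])
([639.4, -1.8], [122.2, 63.9], 21.1, np.int32(1133), [293.7, 348.1, 395.7], [364.0, 179.0])
([647.4, 7.0], [177.4, 140.5], 2.0, np.int32(656), [16.8, 29.3, 33.9], [357.0, 246.0])

[... 577 characters left out ...]
, 89.1, np.int32(332), [21.2, 32.7, 44.0], [272.0, 164.0])
([645.6, 7.5], [176.0, 145.9], 2.0, np.int32(707), [21.1, 29.0, 34.3], [335.0, 200.0])
box
([496.9, 306.7], [144.7, 247.5], 4.2, np.int32(1762), [77.4, 85.3, 89.4], [264.0, 130.0])
tabs
low tall
([623.0, -12.7], [55.6, 147.3], 87.7, np.int32(2121), [269.2, 335.4, 393.2], [327.0, 106.0])
([645.8, 7.3], [176.2, 146.0], 1.7, np.int32(898), [16.4, 26.4, 34.0], [335.0, 200.0])
([749.8, -149.5], [72.4, 69.1], 38.7, np.int32(1022), [24.6, 69.3, 95.8], [392.0, 224.0])
([264.9, -238.1], [92.7, 110.5], 64.8, np.int32(1400), [18.6, 43.2, 56.6], [188.0, 297.0])
([682.5, -496.6], [27.2, 8.1], 4.1, np.int32(79), [20.4, 78.2, 81.7], [424.0, 363.0])
```

View pics/w0.png

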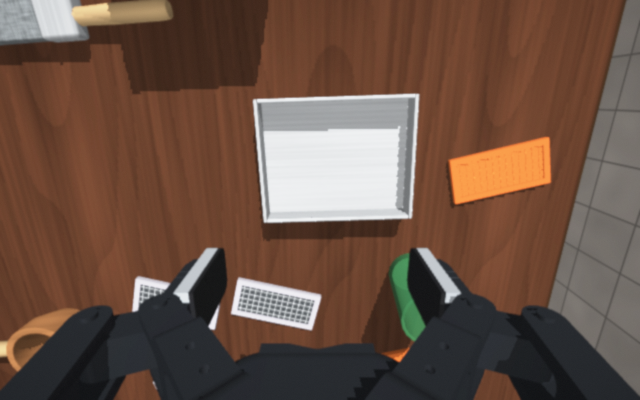

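The wrist view shows the tray in the middle, with the fingertips at about (210,255) and (440,260). Next I'll measure the fingertips and go over the box.

```bash
cat >> h.py <<'E'
def go(x,y,z,yaw):
    """mm; yaw deg = world direction of closing line (tool y), mod 180. prints shift (tool axes) and twist"""
    o=manip.get_obs(); Q=R.from_quat(o['ee_rot']).as_matrix()
    d=Q.T@(np.array([x,y,z])-np.array(o['position'])*1000)
    cur=np.degrees(np.arctan2(Q[1,1],Q[0,1])); t=-(yaw-cur); t=(t+90)%180-90
    print('shift',np.round(d,1),'twist',round(np.radians(t),3),'cur',np.round(np.array(o['position'])*1000,1),round(cur,1),'tilt',np.round(Q[:2,2],3),'j7',round(o['joint_pos'][6],2),'t',round(o['clock'],2),'grip',round(o['grip_width'],3),round(o['grasp_force'],1),'F',np.round(o['ft_force'],1))
E
python3 - <<'E'
from h import *
c=dict(np.load('last_wrist.npz')); w=cloud(c)
m=(w[...,2]>.2)&(c['z_map']>.03)
p=w[m]*1000
for s in (-1,1):
    q=p[(s*(p[:,0]-625)>0)]
    lo=q[q[:,2]<np.percentile(q[:,2],3)]; print(s,lo[:,2].min(),lo.mean(0))
E
python3 -m creep '[[[40,-18,0],0],[[80,-37,0],0],[[115,-54,0],0],[[150,-70,0],0],[[185,-87,0],0]]'
python3 -m creep '[[[40,-19,0],-0.04],[[70,-33,0],-0.075],[[78,-37,0],-0.075],[[78,-37,0],-0.075],[[78,-37,0],-0.075]]'
python3 - <<'E'
from h import *
c=snap('wrist','w1.png')
print('top',rects(c,.076,.09,(.3,.7),(.1,.4))); print('tabs',rects(c,.105,.125,(.4,.6),(.15,.4)))
print('all',rects(c,.09,.13,(.4,.6),(.15,.4)))
go(501,263,303,4.3)
E
```

```text
-1 243.5563278302246 [580.96886366   3.47204379 252.43918743]
1 243.06744240998887 [670.17344571   3.5413646  252.39319651]
clock: 0.57
position: [0.5366, 0.1869, 0.3038]
ee_rot: [0.707, 0.707, -0.0, -0.0]
ft_force: [0.1, -0.1, 0.8]
grip_width: 0.998
grasp_force: 0.0
clock: 0.98
position: [0.501, 0.2628, 0.3037]
ee_rot: [0.68, 0.733, -0.0, 0.0]
ft_force: [0.9, -0.1, -0.6]
grip_width: 0.996
grasp_force: 0.0
top [([492.6, 382.0], [35.6, 43.1], 89.9, np.int32(846), [77.2, 84.9, 89.7], [318.0, 42.0]), ([501.1, 264.8], [144.4, 156.1], 4.0, np.int32(22794), [83.1, 84.4, 85.8], [316.0, 172.0])]
tabs [([476.2, 263.6], [7.9, 29.5], 4.0, np.int32(320), [108.4, 113.7, 115.1], [288.0, 184.0]), ([525.8, 266.8], [7.9, 30.0], 3.6, np.int32(317), [109.4, 113.8, 115.1], [344.0, 185.0])]
all [([491.7, 386.4], [37.0, 27.1], 0.0, np.int32(1341), [90.7, 95.3, 99.4], [317.0, 35.0]), ([476.2, 263.6], [7.9, 29.5], 4.0, np.int32(375), [96.5, 113.4, 115.0], [288.0, 183.0]), ([525.9, 265.0], [7.9, 33.7], 3.6, np.int32(383), [95.0, 113.6, 115.0], [344.0, 184.0])]
shift [ 1.3 -0.5  0.7] twist -0.002 cur [501.6 261.7 303.7] 4.2 tilt [-0.    -0.001] j7 -0.53 t 1.03 grip 1.0 0.0 F [-0.2 -1.   0.6]
```

View pics/w1.png

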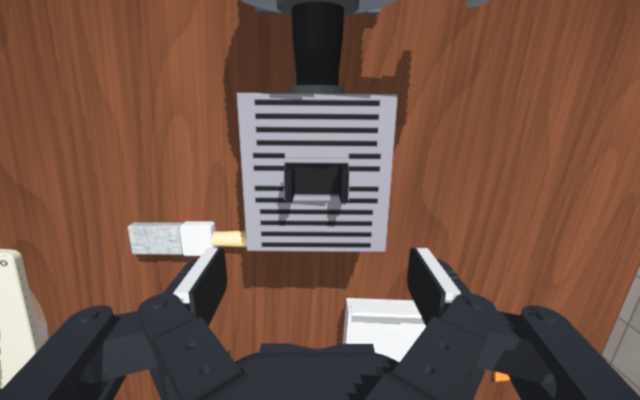

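The cover's top is centred at about (316,172) in the picture, which gives (501,265) with yaw 4.0°. Its tabs are at (288,184) and (344,185), with their tops at 114 mm. Next I descend and pinch.

```bash
python3 -m creep '[[[3,0,40],0],[[3,0,80],0.003],[[3,0,115],0.003],[[3,0,138],0.003],[[3,0,148],0.003]]'
python3 -m creep '[[[0,0,0],0],[[0,0,0],0],[[0,0,0],0],[[0,0,0],0],[[0,0,0],0]]' 0 45
python3 -m creep '[[[0,0,0],0],[[0,0,0],0],[[0,0,0],0],[[0,0,0],0],[[0,0,0],0]]'
python3 - <<'E'
from h import *
c=snap('wrist','w2.png'); print('tabs',rects(c,.105,.125,(.4,.6),(.15,.4)))
go(501,265,156,4.0)
E
```

```text
clock: 1.45
position: [0.5003, 0.263, 0.1521]
ee_rot: [0.682, 0.731, -0.003, -0.0]
ft_force: [-0.6, -1.4, -0.3]
grip_width: 0.998
grasp_force: 0.0
clock: 1.87
position: [0.5018, 0.2664, 0.1593]
ee_rot: [0.681, 0.732, 0.002, 0.001]
ft_force: [-6.0, -3.4, 15.2]
grip_width: 0.449
grasp_force: 46.1
clock: 2.28
position: [0.5018, 0.2664, 0.1593]
ee_rot: [0.681, 0.732, 0.002, 0.001]
ft_force: [-4.5, -2.4, 14.0]
grip_width: 0.447
grasp_force: 45.9
tabs [([486.1, 264.9], [20.5, 29.6], 34.7, np.int32(1961), [107.1, 114.1, 123.0], [263.0, 282.0]), ([525.4, 266.7], [20.1, 30.3], 3.5, np.int32(1979), [106.6, 114.2, 122.9], [371.0, 280.0])]
shift [-1.3 -0.9  3.3] twist 0.002 cur [501.8 266.4 159.3] 4.1 tilt [0.003 0.001] j7 -0.57 t 2.33 grip 0.45 45.9 F [-4.7 -3.1 13.9]
```

```bash
python3 -m creep '[[[0,0,-8],0],[[0,0,-16],0],[[0,0,-24],0],[[0,0,-32],0],[[0,0,-40],0]]'
python3 -m creep '[[[0,0,-20],0],[[0,0,-40],0],[[0,0,-60],0],[[0,0,-60],0],[[0,0,-60],0]]'
python3 - <<'E'
from h import *
c=snap('scene','s1.png'); cv2.imwrite('pics/s1c.png',cv2.resize(c['pixels'][100:300,300:620,::-1],None,fx=2,fy=2))
go(690,200,220,4.0)
E
```

```text
clock: 2.75
position: [0.501, 0.2661, 0.1971]
ee_rot: [0.681, 0.732, 0.0, 0.0]
ft_force: [0.6, -0.2, -2.8]
grip_width: 0.445
grasp_force: 46.5
clock: 3.17
position: [0.5012, 0.2663, 0.2571]
ee_rot: [0.681, 0.732, 0.001, 0.0]
ft_force: [-0.8, 0.0, -2.8]
grip_width: 0.444
grasp_force: 46.5
shift [-79.4 184.1  35.8] twist 0.002 cur [500.7 265.9 255.8] 4.1 tilt [0. 0.] j7 -0.55 t 3.22 grip 0.445 46.5 F [-0.5  0.4 -3. ]
```

View pics/s1c.png

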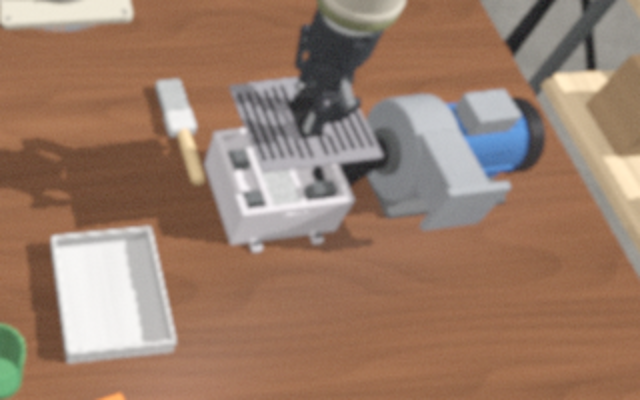

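The crop shows the cover held level, clear above the open box at (280,180), with light screens between the dark guides. Next I carry it to the free bench at (690,200).

```bash
python3 -m creep '[[[-13,30,0],0],[[-29,66,0],0],[[-45,102,0],0],[[-60,138,0],0],[[-74,172,0],0]]'
python3 -m creep '[[[-5,12,10],0],[[-5,12,45],0],[[-5,12,80],0],[[-5,12,110],0],[[-5,12,130],0]]'
python3 -m creep '[[[0,0,8],0],[[0,0,15],0],[[0,0,22],0],[[0,0,28],0],[[0,0,30],0]]'
python3 - <<'E'
from h import *
go(690,200,97,4.0)
E
```

```text
clock: 3.63
position: [0.679, 0.2031, 0.254]
ee_rot: [0.681, 0.732, -0.001, -0.0]
ft_force: [1.2, 0.9, -2.2]
grip_width: 0.444
grasp_force: 46.5
clock: 4.05
position: [0.6878, 0.1997, 0.12]
ee_rot: [0.681, 0.732, -0.003, -0.002]
ft_force: [-0.1, -0.1, -1.5]
grip_width: 0.445
grasp_force: 46.6
clock: 4.47
position: [0.6906, 0.2006, 0.0971]
ee_rot: [0.681, 0.732, 0.001, 0.0]
ft_force: [-6.2, -1.7, 13.3]
grip_width: 0.445
grasp_force: 50.2
shift [-0.6 -0.6  0.1] twist 0.002 cur [690.6 200.6  97.1] 4.1 tilt [0.002 0.   ] j7 -0.34 t 4.47 grip 0.445 50.2 F [-6.2 -1.7 13.3]
```

```bash
python3 -m creep '[[[0,0,-1],0],[[0,0,-1],0],[[0,0,-1],0],[[0,0,-1],0],[[0,0,-1],0]]' 1
python3 -m creep '[[[0,0,-20],0],[[0,0,-60],0],[[0,0,-100],0],[[0,0,-140],0],[[0,0,-180],0]]'
python3 -m creep '[[[12,-28,-18],0.12],[[26,-62,-20],0.24],[[42,-100,-20],0.36],[[56,-134,-20],0.48],[[70,-168,-20],0.6]]'
python3 -m creep '[[[-4,-18,0],0.12],[[-4,-18,0],0.24],[[-4,-18,0],0.36],[[-4,-18,0],0.48],[[-4,-18,0],0.6]]'
python3 -m creep '[[[0,0,0],0.12],[[0,0,0],0.24],[[0,0,0],0.36],[[0,0,0],0.37],[[0,0,0],0.37]]'
python3 - <<'E'
from h import *
c=snap('wrist','w3.png')
print('rim',rects(c,.072,.09,(.4,.6),(.15,.36)))
print('guides',rects(c,.06,.072,(.4,.6),(.15,.36)))
print('scr',rects(c,.046,.058,(.4,.6),(.15,.36),mask=white(c,80)))
print('cover tabs',rects(c,.04,.055,(.6,.8),(.1,.3)),rects(c,.015,.03,(.6,.8),(.1,.3)))
go(501,265,300,-86)
E
```

```text
clock: 4.88
position: [0.6903, 0.2005, 0.0974]
ee_rot: [0.681, 0.732, 0.0, 0.0]
ft_force: [-0.5, 0.8, -0.7]
grip_width: 1.001
grasp_force: 0.0
clock: 5.3
position: [0.6897, 0.2004, 0.2792]
ee_rot: [0.681, 0.732, 0.0, 0.0]
ft_force: [0.6, 0.0, -0.2]
grip_width: 1.002
grasp_force: 0.0
clock: 5.72
position: [0.5155, 0.2586, 0.2973]
ee_rot: [0.869, 0.496, 0.001, -0.0]
ft_force: [-0.3, 0.5, 0.4]
grip_width: 1.001
grasp_force: 0.0
clock: 6.13
position: [0.4997, 0.2639, 0.2974]
ee_rot: [0.976, 0.217, 0.0, -0.0]
ft_force: [0.5, -0.5, 0.1]
grip_width: 1.003
grasp_force: 0.0
clock: 6.55
position: [0.4998, 0.2639, 0.2971]
ee_rot: [0.999, 0.038, 0.0, -0.0]
ft_force: [-0.4, 0.8, 1.0]
grip_width: 0.997
grasp_force: 0.0
rim [([501.3, 264.9], [144.4, 156.3], 3.9, np.int32(5908), [74.6, 80.0, 81.3], [317.0, 175.0])]
guides [([499.5, 264.8], [131.1, 140.9], 3.9, np.int32(4339), [61.2, 66.0, 69.9], [317.0, 174.0]), ([495.3, 357.3], [5.3, 24.8], 89.9, np.int32(111), [60.1, 63.0, 67.4], [224.0, 174.0])]
scr [([555.2, 204.7], [13.3, 27.0], 43.6, np.int32(78), [46.3, 54.2, 57.7], [378.0, 120.0]), ([503.4, 264.9], [116.1, 56.1], 3.8, np.int32(5887), [49.6, 51.1, 52.9], [316.0, 169.0]), ([495.9, 334.6], [50.6, 1.3], 5.0, np.int32(121), [47.0, 52.6, 57.5], [250.0, 174.0]), ([505.2, 195.0], [49.9, 1.8], 2.4, np.int32(121), [46.9, 52.4, 57.2], [383.0, 176.0]), ([444.4, 261.1], [15.2, 140.7], 3.8, np.int32(620), [46.6, 52.3, 57.4], [316.0, 226.0])]
cover tabs [([664.5, 197.7], [4.7, 29.9], 0.2, np.int32(232), [42.0, 49.2, 52.7], [404.0, 4.0])] [([647.0, 195.9], [53.7, 155.2], 4.4, np.int32(8929), [20.8, 22.2, 23.8], [398.0, 30.0])]
shift [ 1.3 -1.1 -2.9] twist 0.007 cur [499.8 263.8 297.1] -85.6 tilt [0. 0.] j7 -2.07 t 6.6 grip 1.003 0.0 F [-1.1 -0.2  0.1]
```

View pics/w3.png

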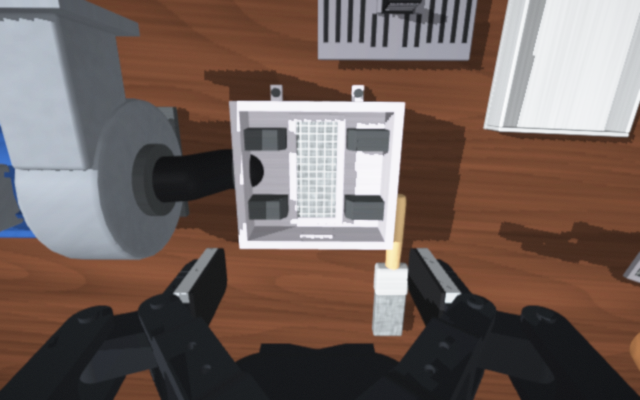

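The wrist view shows the open box with the screen on top at (317,170), yaw 3.8°, z 51–52 mm. The finger recesses are clear on both sides, and the cover lies on the bench at the top. Next I grip both screens together.

```bash
python3 -m creep '[[[3,-1,40],0.008],[[3,-1,80],0.008],[[3,-1,120],0.008],[[3,-1,150],0.008],[[3,-1,165],0.008]]'
python3 -m creep '[[[0,0,6],0],[[0,0,12],0],[[0,0,17],0],[[0,0,19],0],[[0,0,19],0]]'
python3 -m creep '[[[0,0,0],0],[[0,0,0],0],[[0,0,0],0],[[0,0,0],0],[[0,0,0],0]]' 0 60
python3 -m creep '[[[0,0,0],0],[[0,0,0],0],[[0,0,0],0]]'
python3 - <<'E'
from h import *
c=snap('wrist','w4.png')
go(502.5,264.9,113,-86.1)
E
```

```text
clock: 7.02
position: [0.501, 0.2639, 0.1277]
ee_rot: [0.999, 0.034, -0.002, 0.001]
ft_force: [-0.5, 0.4, -0.2]
grip_width: 1.003
grasp_force: 0.0
clock: 7.43
position: [0.5031, 0.2652, 0.1135]
ee_rot: [0.999, 0.033, 0.001, -0.0]
ft_force: [0.2, 0.6, -0.0]
grip_width: 0.999
grasp_force: 0.0
clock: 7.85
position: [0.5032, 0.2651, 0.1141]
ee_rot: [0.999, 0.032, 0.001, -0.0]
ft_force: [-2.5, -0.6, 7.2]
grip_width: 0.629
grasp_force: 63.1
clock: 8.1
position: [0.5032, 0.2651, 0.1141]
ee_rot: [0.999, 0.032, 0.001, -0.0]
ft_force: [-2.3, -2.0, 7.1]
grip_width: 0.635
grasp_force: 63.1
shift [-0.7  0.2  1.2] twist -0.003 cur [503.2 265.1 114.2] -86.3 tilt [0.001 0.001] j7 -2.1 t 8.15 grip 0.629 63.1 F [-2.7 -3.2  7. ]
```

View pics/w4.png

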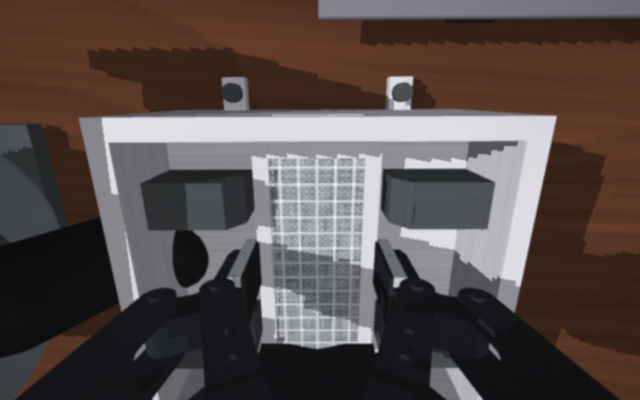

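The wrist view shows both fingertips on either side of the screens at mid-length, in the recesses at (245,270) and (390,270). Next I lift and check.

```bash
python3 -m creep '[[[0,0,-6],0],[[0,0,-16],0],[[0,0,-32],0],[[0,0,-50],0],[[0,0,-70],0]]'
python3 -m creep '[[[0,0,-30],0],[[0,0,-60],0],[[0,0,-60],0],[[0,0,-60],0]]'
python3 - <<'E'
from h import *
c=snap('side','d1.png')
cs=snap('scene'); print('inbox',rects(cs,.035,.06,(.4,.6),(.15,.36)))
cw=snap('wrist'); w=cloud(cw)
for n,q in (('side',c),('wrist',cw)):
    p=cloud(q)*1000; m=(abs(p[...,0]-503)<60)&(abs(p[...,1]-265)<30)&white(q,70)
    print(n,np.histogram(p[m][:,2],bins=[30,37,42,45,48,54,90,120,150,155,160,165,170,175,180,190,200])) 
cv2.imwrite('pics/d1c.png',cv2.resize(c['pixels'][50:200,180:400,::-1],None,fx=3,fy=3))
go(646.5,7,244,-88)
E
```

```text
clock: 8.57
position: [0.5025, 0.2649, 0.1841]
ee_rot: [0.999, 0.032, -0.0, 0.0]
ft_force: [0.2, -0.5, -1.5]
grip_width: 0.629
grasp_force: 63.6
clock: 8.9
position: [0.5035, 0.2655, 0.2456]
ee_rot: [0.999, 0.032, 0.002, -0.001]
ft_force: [-0.4, 0.4, -1.8]
grip_width: 0.634
grasp_force: 63.6
inbox [([491.4, 269.7], [115.7, 132.9], 4.3, np.int32(1100), [37.4, 40.6, 57.0], [442.0, 186.0]), ([542.7, 231.3], [211.0, 106.2], 51.4, np.int32(379), [36.3, 47.6, 58.9], [440.0, 194.0])]
side (array([  2, 183, 102,  14,   6,  16,   0,   0,   0,   0,   0,   0,  26,
        48, 364,   4]), array([ 30,  37,  42,  45,  48,  54,  90, 120, 150, 155, 160, 165, 170,
       175, 180, 190, 200]))
wrist (array([    0,  1507,     5,     2,     7,     7,     0,     0,     0,
           0,     0,     0,     3, 15890,  8355,    85]), array([ 30,  37,  42,  45,  48,  54,  90, 120, 150, 155, 160, 165, 170,
       175, 180, 190, 200]))
shift [127.2 266.6  -1.8] twist 0.03 cur [502.3 264.7 242.1] -86.3 tilt [-0.001 -0.001] j7 -2.09 t 9.05 grip 0.63 63.6 F [ 0.1  0.2 -1.9]
```

View pics/d1c.png

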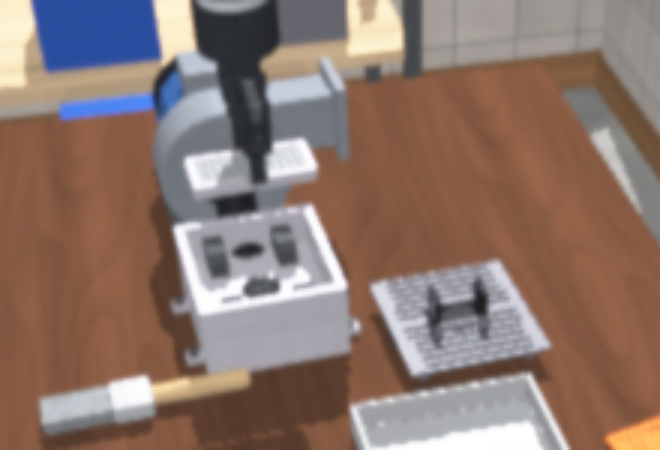

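The side crop shows the arm holding the thick two-screen stack at (250,170). The box floor at (250,255) is empty and the cover lies right way up at (460,310). Next stop is the tray.

```bash
python3 -m creep '[[[14,30,0],0],[[30,64,0],0],[[46,98,0],0],[[62,132,0],0.015],[[78,166,0],0.03]]'
python3 -m creep '[[[16,33,0],0],[[32,66,0],0],[[44,92,0],0],[[49,101,0],0],[[49,101,0],0]]'
python3 -m creep '[[[0,0,35],0],[[0,0,75],0],[[0,0,110],0],[[0,0,135],0],[[0,0,145],0]]'
python3 - <<'E'
from h import *
go(646.5,7,79,-88)
E
```

```text
clock: 9.47
position: [0.5914, 0.1026, 0.2417]
ee_rot: [1.0, 0.017, -0.001, 0.0]
ft_force: [1.2, 1.2, -1.5]
grip_width: 0.632
grasp_force: 63.6
clock: 9.88
position: [0.6441, 0.0013, 0.2413]
ee_rot: [1.0, 0.015, -0.001, 0.001]
ft_force: [0.2, 0.3, -1.2]
grip_width: 0.632
grasp_force: 63.6
clock: 10.3
position: [0.6407, 0.0071, 0.0928]
ee_rot: [1.0, 0.018, -0.004, -0.0]
ft_force: [-0.4, 0.5, -0.5]
grip_width: 0.63
grasp_force: 63.6
shift [ 5.9  0.3 13.8] twist 0.002 cur [640.7   7.1  92.8] -87.9 tilt [-0.008  0.   ] j7 -1.58 t 10.3 grip 0.63 63.6 F [-0.4  0.5 -0.5]
```

```bash
python3 -m creep '[[[2,0,7],0],[[2,0,12],0],[[2,0,16],0],[[2,0,18],0],[[2,0,18],0]]'
python3 -m creep '[[[0,0,0],0],[[0,0,0],0]]'
python3 -m creep '[[[0,0,0],0],[[0,0,0],0],[[0,0,0],0],[[0,0,0],0]]' 0.8
python3 -m creep '[[[0,0,-15],0],[[0,0,-40],0],[[0,0,-80],0],[[0,0,-120],0],[[0,0,-160],0]]'
python3 -m creep '[[[0,0,-40],0],[[0,0,-60],0],[[0,0,-60],0],[[0,0,-60],0]]' 1
python3 - <<'E'
from h import *
c=snap('wrist','w5.png'); print('tray',rects(c,.005,.028,(.5,.8),(-.1,.1)))
s=snap('scene'); d=snap('side')
for q in (s,d): print([r for r in rects(q,-.005,.03,(.3,.8),(-.6,-.1),mask=cv2.morphologyEx(white(q,100).astype('uint8'),cv2.MORPH_CLOSE,np.ones((3,3)))>0) if r[3]>500])
go(567,-195,300,77.4)
E
```

```text
clock: 10.72
position: [0.6463, 0.0053, 0.0807]
ee_rot: [1.0, 0.017, 0.001, -0.0]
ft_force: [-0.3, -0.2, -2.0]
grip_width: 0.631
grasp_force: 63.6
clock: 10.88
position: [0.6462, 0.0052, 0.0808]
ee_rot: [1.0, 0.017, 0.001, -0.0]
ft_force: [-0.6, -0.0, -1.3]
grip_width: 0.633
grasp_force: 63.6
clock: 11.22
position: [0.646, 0.0052, 0.0801]
ee_rot: [1.0, 0.017, 0.0, -0.0]
ft_force: [-0.6, 0.3, 0.5]
grip_width: 0.802
grasp_force: 0.0
clock: 11.63
position: [0.6454, 0.0052, 0.2417]
ee_rot: [1.0, 0.017, -0.0, 0.0]
ft_force: [0.5, 0.2, 0.4]
grip_width: 0.799
grasp_force: 0.0
clock: 11.97
position: [0.6462, 0.0052, 0.3013]
ee_rot: [1.0, 0.017, 0.001, -0.0]
ft_force: [-0.2, 0.7, -0.5]
grip_width: 1.001
grasp_force: 0.0
tray [([798.3, -21.3], [14.5, 56.0], 13.8, np.int32(402), [5.2, 6.2, 7.6], [348.0, 31.0]), ([647.2, 7.4], [168.1, 133.9], 1.8, np.int32(1935), [5.8, 16.3, 26.9], [315.0, 164.0]), ([643.1, 7.0], [124.8, 65.4], 0.0, np.int32(4772), [13.4, 15.1, 16.9], [317.0, 166.0])]
[([496.2, -201.2], [86.2, 271.2], 89.1, np.int32(1611), [-0.6, 4.8, 8.3], [278.0, 210.0]), ([436.5, -354.4], [130.1, 64.6], 12.6, np.int32(733), [-0.2, 4.8, 8.5], [228.0, 194.0]), ([600.2, -385.3], [127.2, 64.0], 18.6, np.int32(915), [0.1, 5.1, 8.5], [214.0, 244.0])]
[([567.2, -194.7], [68.2, 121.6], 76.2, np.int32(1095), [0.6, 5.2, 8.2], [323.0, 266.0]), ([428.4, -193.1], [68.9, 122.3], 76.0, np.int32(1149), [0.6, 5.2, 8.1], [265.0, 277.0]), ([601.5, -377.3], [123.1, 64.7], 19.1, np.int32(1526), [0.7, 5.2, 7.9], [358.0, 332.0]), ([437.7, -346.2], [121.6, 65.8], 12.4, np.int32(1553), [0.6, 5.1, 7.9], [279.0, 334.0])]
shift [-85.2 197.4  -1.6] twist 0.255 cur [645.3   5.3 298.2] -88.0 tilt [-0.003 -0.   ] j7 -1.59 t 12.12 grip 0.999 0.0 F [-0.2 -0.2  0.1]
```

View pics/w5.png

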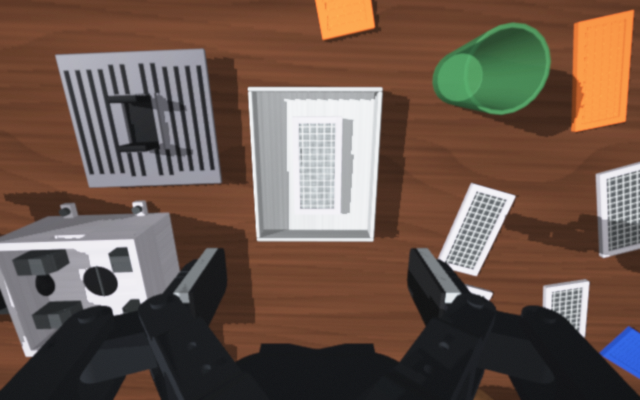

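The picture shows the used pair stacked flat in the tray at (317,166). The cover is at (140,120), the box is empty at lower left, and the clean screens are at right. Next I go over the first clean screen.

```bash
python3 -m creep '[[[-13,30,0],0.05],[[-28,65,0],0.1],[[-43,100,0],0.15],[[-58,135,0],0.2],[[-71,165,0],0.255]]'
python3 -m creep '[[[-5,34,0],0],[[-5,35,0],0],[[-5,35,0],0],[[-5,35,0],0]]'
cat >> h.py <<'E'
def look(x,y,z):
    c=snap('wrist'); m=cv2.morphologyEx(white(c,90).astype('uint8'),cv2.MORPH_CLOSE,np.ones((7,7)))>0
    for r in rects(c,.002,.012,(x-.2,x+.2),(y-.2,y+.2),mask=m):
        if r[3]<1500: continue
        print(r); L=r[2] if r[1][0]>r[1][1] else r[2]-90
        if np.hypot(r[0][0]-x*1000,r[0][1]-y*1000)<60: go(*r[0],z,L-90)
E
python3 -c "
from h import *
look(.567,-.195,77)"
```

```text
clock: 12.53
position: [0.5789, -0.1646, 0.2985]
ee_rot: [0.994, -0.112, -0.001, 0.0]
ft_force: [0.3, -0.9, -0.2]
grip_width: 1.0
grasp_force: 0.0
clock: 12.87
position: [0.568, -0.1945, 0.2988]
ee_rot: [0.994, -0.11, -0.001, -0.0]
ft_force: [0.5, 1.2, -0.5]
grip_width: 1.003
grasp_force: 0.0
([601.5, -380.8], [116.8, 56.8], 17.8, np.int32(4160), [3.3, 4.9, 6.9], [460.0, 97.0])
([648.8, -20.9], [168.4, 53.7], 0.8, np.int32(4556), [3.1, 4.4, 8.6], [152.0, 125.0])
([568.1, -198.9], [56.7, 116.3], 76.4, np.int32(4529), [3.5, 5.1, 7.0], [322.0, 162.0])
shift [  1.2   5.2 221.9] twist 0.019 cur [ 568.4 -193.8  298.9] -102.5 tilt [-0.001  0.001] j7 -1.48 t 12.92 grip 1.004 0.0 F [0.  1.  0.9]
([439.0, -350.6], [117.5, 56.3], 12.4, np.int32(3652), [3.3, 4.9, 6.8], [458.0, 232.0])
([429.6, -198.7], [57.4, 117.7], 75.6, np.int32(3396), [3.5, 5.1, 6.9], [344.0, 264.0])
```

```bash
python3 -m creep '[[[1,5,40],0.019],[[1,5,80],0.019],[[1,5,120],0.019],[[1,5,160],0.019],[[1,5,190],0.019]]'
python3 -m creep '[[[0,0,12],0],[[0,0,24],0],[[0,0,32],0],[[0,0,32],0],[[0,0,32],0]]'
python3 -m creep '[[[0,0,0],0],[[0,0,0],0],[[0,0,0],0],[[0,0,0],0],[[0,0,0],0]]' 0 60
python3 -c "
from h import *
go(568.1,-198.9,77,-103.6)"
python3 -m creep '[[[0,0,-6],0],[[0,0,-20],0],[[0,0,-50],0],[[0,0,-90],0],[[0,0,-123],0]]'
python3 -m creep '[[[0,0,0],0],[[0,0,0],0],[[0,0,0],0]]'
python3 -c "
from h import *
go(501.3,264.9,200,-86.1)"
```

```text
clock: 13.33
position: [0.5673, -0.1979, 0.1061]
ee_rot: [0.993, -0.118, -0.002, -0.001]
ft_force: [0.4, -0.3, -0.3]
grip_width: 1.002
grasp_force: 0.0
clock: 13.75
position: [0.5688, -0.2003, 0.0791]
ee_rot: [0.993, -0.119, 0.001, 0.0]
ft_force: [-0.1, -0.3, 0.7]
grip_width: 0.996
grasp_force: 0.0
clock: 14.17
position: [0.5683, -0.2004, 0.0786]
ee_rot: [0.993, -0.119, 0.001, 0.0]
ft_force: [-0.7, -0.7, 11.5]
grip_width: 0.294
grasp_force: 5.6
shift [-0.6 -1.4  1.6] twist -0.002 cur [ 568.3 -200.4   78.6] -103.7 tilt [ 0.001 -0.   ] j7 -1.45 t 14.17 grip 0.294 5.6 F [-0.7 -0.7 11.5]
clock: 14.58
position: [0.5678, -0.2004, 0.2033]
ee_rot: [0.993, -0.119, 0.0, 0.0]
ft_force: [0.7, -0.2, 0.6]
grip_width: -0.001
grasp_force: 0.0
clock: 14.83
position: [0.5677, -0.2001, 0.2007]
ee_rot: [0.993, -0.119, -0.0, -0.0]
ft_force: [-0.3, -1.0, -0.5]
grip_width: -0.002
grasp_force: 0.0
shift [-174.7 -436.1    0.9] twist -0.307 cur [ 567.7 -200.1  200.7] -103.7 tilt [-0.  0.] j7 -1.48 t 14.83 grip -0.002 0.0 F [-0.3 -1.  -0.5]
```

The fingers slid over the top of the screen: they were about 4 mm too high. I'll look again and go lower.

```bash
python3 -m creep '[[[0,0,-60],0],[[0,0,-80],0],[[0,0,-90],0],[[0,0,-90],0],[[0,0,-90],0]]' 1
python3 -c "
from h import *
look(.567,-.195,73)"
```

```text
clock: 15.25
position: [0.5678, -0.2002, 0.2901]
ee_rot: [0.993, -0.119, -0.0, -0.0]
ft_force: [-0.1, 0.4, -0.9]
grip_width: 0.71
grasp_force: 0.0
([601.4, -381.5], [116.7, 57.1], 18.5, np.int32(4371), [3.3, 4.9, 6.9], [456.0, 96.0])
([648.8, -20.1], [167.9, 55.4], 2.0, np.int32(4624), [3.1, 4.5, 9.0], [144.0, 130.0])
([568.0, -199.8], [57.1, 116.1], 76.2, np.int32(4713), [3.5, 5.1, 6.9], [317.0, 164.0])
shift [  1.   -0.4 216.1] twist 0.002 cur [ 567.5 -200.   289.1] -103.7 tilt [-0.002  0.001] j7 -1.49 t 15.3 grip 0.793 0.0 F [-0.5 -0.5 -1. ]
([439.0, -351.4], [117.7, 57.9], 12.3, np.int32(3939), [3.4, 5.0, 6.8], [458.0, 236.0])
([430.0, -198.1], [56.0, 117.1], 75.5, np.int32(3511), [3.5, 5.0, 6.9], [342.0, 267.0])
```

```bash
python3 -m creep '[[[1,0,40],0],[[1,0,80],0],[[1,0,120],0],[[1,0,160],0],[[1,0,195],0]]' 0.85
python3 -m creep '[[[0,0,12],0],[[0,0,20],0],[[0,0,22],0],[[0,0,22],0],[[0,0,22],0]]'
python3 -m creep '[[[0,0,0],0],[[0,0,0],0],[[0,0,0],0],[[0,0,0],0],[[0,0,0],0]]' 0 60
python3 -c "
from h import *
go(568.1,-198.9,77,-103.6)"
```

```text
clock: 15.72
position: [0.5668, -0.1999, 0.0914]
ee_rot: [0.993, -0.119, -0.002, -0.0]
ft_force: [0.7, -0.6, 0.5]
grip_width: 0.852
grasp_force: 0.0
clock: 16.13
position: [0.57, -0.2009, 0.0758]
ee_rot: [0.993, -0.119, 0.001, 0.0]
ft_force: [0.1, 0.3, -0.2]
grip_width: 0.849
grasp_force: 0.0
clock: 16.55
position: [0.5725, -0.2017, 0.079]
ee_rot: [0.993, -0.119, 0.005, 0.001]
ft_force: [1.2, -2.0, 20.2]
grip_width: 0.135
grasp_force: 9.7
shift [-5.  -1.7  1.9] twist -0.002 cur [ 572.5 -201.7   79. ] -103.7 tilt [ 0.009 -0.002] j7 -1.45 t 16.55 grip 0.135 9.7 F [ 1.2 -2.  20.2]
```

```bash
python3 -m creep '[[[-1,0,-40],0],[[-1,0,-80],0],[[-1,0,-120],0],[[-1,0,-120],0],[[-1,0,-120],0]]' 
python3 -m creep '[[[0,0,-70],0],[[0,0,-95],0],[[0,0,-95],0],[[0,0,-95],0]]' 0.85
python3 -c "
from h import *
look(.567,-.195,71)"
```

```text
clock: 16.97
position: [0.5694, -0.2008, 0.1976]
ee_rot: [0.993, -0.119, 0.003, 0.0]
ft_force: [0.0, 0.6, -0.5]
grip_width: 0.002
grasp_force: 0.0
clock: 17.3
position: [0.5691, -0.2008, 0.2928]
ee_rot: [0.993, -0.119, 0.003, 0.0]
ft_force: [0.5, -0.5, 0.1]
grip_width: 0.564
grasp_force: 0.0
([601.4, -381.5], [116.6, 56.7], 18.6, np.int32(4255), [3.3, 4.9, 6.9], [454.0, 100.0])
([648.7, -20.2], [168.2, 53.6], 1.2, np.int32(4515), [3.2, 4.5, 9.0], [145.0, 133.0])
([568.3, -199.0], [57.1, 116.0], 76.1, np.int32(4614), [3.5, 5.1, 7.0], [317.0, 167.0])
shift [ -1.1  -1.3 219.2] twist 0.003 cur [ 568.4 -200.4  290.2] -103.7 tilt [ 0.003 -0.   ] j7 -1.49 t 17.35 grip 0.65 0.0 F [ 0.8 -0.2 -0.3]
([439.0, -350.6], [117.7, 56.3], 12.1, np.int32(3879), [3.4, 5.0, 6.8], [456.0, 237.0])
([430.0, -198.2], [56.1, 117.4], 75.6, np.int32(3459), [3.5, 5.0, 6.9], [342.0, 269.0])
```

```bash
python3 -m creep '[[[-1,-1,40],0],[[-1,-1,80],0],[[-1,-1,120],0],[[-1,-1,160],0],[[-1,-1,195],0]]' 0.85
python3 -m creep '[[[0,0,12],0],[[0,0,20],0],[[0,0,25],0],[[0,0,25],0],[[0,0,25],0]]'
python3 -m creep '[[[0,0,0],0],[[0,0,0],0],[[0,0,0],0],[[0,0,0],0],[[0,0,0],0]]' 0 60
python3 -c "
from h import *
go(568.3,-199,77,-103.6)"
```

```text
clock: 17.77
position: [0.5652, -0.1984, 0.0896]
ee_rot: [0.993, -0.119, -0.002, -0.0]
ft_force: [0.9, -0.4, -0.4]
grip_width: 0.852
grasp_force: 0.0
clock: 18.18
position: [0.5682, -0.1994, 0.0705]
ee_rot: [0.993, -0.119, 0.001, 0.0]
ft_force: [-0.1, -0.1, 0.4]
grip_width: 0.849
grasp_force: 0.0
clock: 18.6
position: [0.5682, -0.1994, 0.0712]
ee_rot: [0.993, -0.119, 0.001, 0.0]
ft_force: [-3.2, 1.8, 10.8]
grip_width: 0.626
grasp_force: 60.9
shift [-0.  -0.4 -5.8] twist -0.002 cur [ 568.2 -199.4   71.2] -103.7 tilt [ 0.003 -0.   ] j7 -1.45 t 18.6 grip 0.626 60.9 F [-3.2  1.8 10.8]
```

```bash
python3 -m creep '[[[0,0,-6],0],[[0,0,-20],0],[[0,0,-50],0],[[0,0,-90],0],[[0,0,-130],0]]'
python3 -m creep '[[[0,0,0],0],[[0,0,0],0]]'
python3 -c "
from h import *
go(501.3,264.9,200,-86.1)"
```

```text
clock: 19.02
position: [0.5666, -0.199, 0.2007]
ee_rot: [0.993, -0.119, -0.0, -0.0]
ft_force: [0.3, 0.6, -0.2]
grip_width: 0.621
grasp_force: 63.2
clock: 19.18
position: [0.5686, -0.1996, 0.2025]
ee_rot: [0.993, -0.119, 0.003, 0.0]
ft_force: [-0.0, -0.1, -1.6]
grip_width: 0.619
grasp_force: 63.2
shift [-175.4 -435.3    1.6] twist -0.307 cur [ 568.6 -199.6  202.5] -103.7 tilt [ 0.006 -0.001] j7 -1.48 t 19.18 grip 0.619 63.2 F [-0.  -0.1 -1.6]
```

```bash
python3 -m creep '[[[-12,-30,0],0],[[-27,-67,0],0],[[-42,-104,0],0],[[-57,-141,0],0],[[-72,-178,0],0]]'
python3 -m creep '[[[-15,-37,0],0],[[-30,-74,0],0],[[-45,-111,0],0],[[-60,-148,0],0],[[-75,-185,0],-0.06]]'
python3 -m creep '[[[-18,-32,0],-0.11],[[-24,-52,0],-0.2],[[-24,-70,0],-0.247],[[-24,-74,0],-0.247],[[-24,-74,0],-0.247]]'
python3 -m creep '[[[0,0,0],0],[[0,0,0],0],[[0,0,0],0]]'
python3 -c "
from h import *
go(501.3,264.9,112,-86.1)
c=snap('wrist'); m=white(c,90); p=cloud(c)
print(rects(c,.074,.084,(.4,.6),(.15,.36)))
m=(p[...,2]>.11)&(p[...,2]<.15)&m
q=p[m]*1000; print(len(q),cv2.minAreaRect(q[:,:2].astype('float32')),np.median(q[:,2]) if len(q) else 0)
"
```

```text
clock: 19.6
position: [0.5382, -0.0074, 0.198]
ee_rot: [0.993, -0.119, -0.001, 0.0]
ft_force: [1.1, 0.5, -1.2]
grip_width: 0.625
grasp_force: 63.2
clock: 20.02
position: [0.5092, 0.1901, 0.1981]
ee_rot: [0.996, -0.09, -0.001, 0.0]
ft_force: [1.1, 0.3, -0.5]
grip_width: 0.621
grasp_force: 63.2
clock: 20.43
position: [0.4994, 0.2664, 0.1979]
ee_rot: [0.999, 0.034, -0.001, 0.0]
ft_force: [0.4, -0.3, -0.9]
grip_width: 0.622
grasp_force: 63.2
clock: 20.68
position: [0.5003, 0.264, 0.1988]
ee_rot: [0.999, 0.033, -0.0, 0.0]
ft_force: [-0.7, 0.1, -1.4]
grip_width: 0.627
grasp_force: 63.2
shift [ 1.1 -0.9 86.8] twist -0.003 cur [500.3 264.  198.8] -86.3 tilt [-0.    -0.001] j7 -2.09 t 20.68 grip 0.627 63.2 F [-0.7  0.1 -1.4]
[([513.6, 265.5], [119.8, 157.5], 4.2, np.int32(8903), [76.6, 80.1, 81.3], [316.0, 193.0]), ([430.8, 301.7], [8.8, 6.1], 8.4, np.int32(94), [75.1, 80.1, 81.0], [258.0, 304.0]), ([436.8, 218.1], [9.3, 5.9], 10.0, np.int32(97), [74.7, 80.0, 81.0], [376.0, 304.0])]
21520 ((494.4090576171875, 332.2835388183594), (111.94967651367188, 205.62255859375), 7.711062431335449) 132.57287604646072
```

```bash
python3 -m creep '[[[1,-1,25],0],[[1,-1,45],0],[[1,-1,55],0],[[1,-1,63],0],[[1,-1,70],0]]'
python3 -m creep '[[[0,0,5],0],[[0,0,10],0],[[0,0,15],0],[[0,0,16],0],[[0,0,16],0]]'
python3 -c "
from h import *
go(501.3,264.9,112,-86.1)"
```

```text
clock: 21.15
position: [0.5011, 0.2663, 0.1286]
ee_rot: [0.999, 0.034, 0.0, 0.0]
ft_force: [0.1, -0.6, -1.2]
grip_width: 0.623
grasp_force: 63.2
clock: 21.57
position: [0.5009, 0.2666, 0.1128]
ee_rot: [0.999, 0.034, -0.0, 0.0]
ft_force: [0.6, 1.2, -0.7]
grip_width: 0.625
grasp_force: 63.2
shift [0.3 1.7 0.8] twist -0.0 cur [500.9 266.6 112.8] -86.1 tilt [-0. -0.] j7 -2.1 t 21.57 grip 0.625 63.2 F [ 0.6  1.2 -0.7]
```

```bash
python3 -m creep '[[[0,1,1],0],[[0,1,1],0],[[0,1,1],0]]'
python3 -m creep '[[[0,0,0],0],[[0,0,0],0],[[0,0,0],0],[[0,0,0],0]]' 0.85
python3 -m creep '[[[0,0,-15],0],[[0,0,-50],0],[[0,0,-90],0],[[0,0,-130],0],[[0,0,-170],0]]'
python3 -m creep '[[[0,0,-10],0],[[0,0,-10],0],[[0,0,-10],0]]'
python3 -c "
from h import *
c=snap('wrist','w6.png')
print('scr',[r for r in rects(c,.041,.056,(.4,.6),(.15,.36),mask=white(c,80)) if r[3]>1500])
go(430,-198.2,291,-104.4)
"
```

```text
clock: 21.82
position: [0.5011, 0.2656, 0.1122]
ee_rot: [0.999, 0.034, 0.0, -0.0]
ft_force: [0.0, -0.3, -1.1]
grip_width: 0.621
grasp_force: 63.2
clock: 22.15
position: [0.5011, 0.2656, 0.112]
ee_rot: [0.999, 0.034, 0.0, -0.0]
ft_force: [0.3, -1.2, -0.5]
grip_width: 0.85
grasp_force: 0.0
clock: 22.57
position: [0.5006, 0.2654, 0.2839]
ee_rot: [0.999, 0.034, 0.0, -0.0]
ft_force: [1.5, 0.8, -0.1]
grip_width: 0.852
grasp_force: 0.0
clock: 22.82
position: [0.5011, 0.2656, 0.2923]
ee_rot: [0.999, 0.034, 0.001, -0.0]
ft_force: [-0.5, -1.0, -0.7]
grip_width: 0.846
grasp_force: 0.0
scr [([500.3, 264.9], [127.5, 140.6], 3.9, np.int32(6773), [43.2, 45.2, 50.2], [314.0, 174.0])]
shift [-1.020e+02  4.577e+02  3.000e-01] twist 0.319 cur [500.7 265.4 291. ] -86.1 tilt [-0.001 -0.001] j7 -2.08 t 22.87 grip 0.85 0.0 F [-0.2  0.  -0.7]
```

```bash
python3 -m creep '[[[-7,30,0],0],[[-15,68,0],0],[[-24,106,0],0],[[-32,144,0],0],[[-41,182,0],0]]'
python3 -m creep '[[[-9,38,0],0],[[-17,76,0],0],[[-25,114,0],0],[[-33,152,0],0],[[-42,190,0],0.06]]'
python3 -m creep '[[[-16,34,0],0.12],[[-22,65,0],0.2],[[-24,83,0],0.26],[[-25,86,0],0.26],[[-25,86,0],0.26]]'
python3 -m creep '[[[0,0,0],0],[[0,0,0],0]]'
python3 -c "
from h import *
look(.430,-.198,71)"
```

```text
clock: 23.28
position: [0.4713, 0.0793, 0.2901]
ee_rot: [0.999, 0.034, -0.001, 0.0]
ft_force: [0.9, -0.3, -0.8]
grip_width: 0.851
grasp_force: 0.0
clock: 23.7
position: [0.4421, -0.1128, 0.2904]
ee_rot: [1.0, 0.004, -0.001, -0.0]
ft_force: [2.1, 0.2, 0.2]
grip_width: 0.849
grasp_force: 0.0
clock: 24.12
position: [0.4187, -0.1978, 0.2909]
ee_rot: [0.992, -0.126, -0.001, -0.0]
ft_force: [-0.8, 0.2, -0.8]
grip_width: 0.849
grasp_force: 0.0
clock: 24.28
position: [0.4195, -0.1958, 0.2914]
ee_rot: [0.992, -0.124, -0.0, -0.0]
ft_force: [-0.0, 0.5, 0.7]
grip_width: 0.847
grasp_force: 0.0
([600.5, -22.6], [58.7, 50.9], 2.3, np.int32(2074), [3.1, 4.5, 9.5], [122.0, 42.0])
([439.0, -351.9], [116.5, 59.1], 12.3, np.int32(5522), [3.3, 5.0, 7.0], [446.0, 114.0])
([429.9, -197.7], [57.0, 114.8], 75.5, np.int32(4791), [3.5, 5.1, 7.0], [318.0, 156.0])
shift [ 10.6  -0.7 220.5] twist 0.004 cur [ 419.5 -195.9  291.5] -104.3 tilt [-0.001  0.   ] j7 -1.49 t 24.33 grip 0.85 0.0 F [-0.2  0.  -1. ]
```

```bash
python3 -m creep '[[[11,-1,40],0],[[11,-1,80],0],[[11,-1,120],0],[[11,-1,160],0],[[11,-1,195],0]]' 0.85
python3 -m creep '[[[0,0,12],0],[[0,0,20],0],[[0,0,25],0],[[0,0,25],0],[[0,0,25],0]]'
python3 -m creep '[[[0,0,0],0],[[0,0,0],0],[[0,0,0],0],[[0,0,0],0],[[0,0,0],0]]' 0 60
python3 -c "
from h import *
go(429.9,-197.7,71,-104.5)"
python3 -m creep '[[[0,0,-6],0],[[0,0,-20],0],[[0,0,-50],0],[[0,0,-90],0],[[0,0,-130],0]]'
python3 -m creep '[[[0,0,0],0],[[0,0,0],0]]'
python3 -c "
from h import *
go(501.3,264.9,200,-86.1)"
```

```text
clock: 24.75
position: [0.4297, -0.1978, 0.0947]
ee_rot: [0.992, -0.125, -0.0, -0.0]
ft_force: [0.1, -0.6, 0.2]
grip_width: 0.852
grasp_force: 0.0
clock: 25.17
position: [0.4308, -0.1991, 0.0728]
ee_rot: [0.992, -0.125, 0.001, -0.0]
ft_force: [0.5, 0.0, 1.0]
grip_width: 0.853
grasp_force: 0.0
clock: 25.58
position: [0.4308, -0.1993, 0.0738]
ee_rot: [0.992, -0.126, 0.001, -0.0]
ft_force: [-5.2, 2.6, 16.0]
grip_width: 0.608
grasp_force: 59.5
shift [-1.3 -1.3  2.8] twist 0.001 cur [ 430.8 -199.3   73.8] -104.5 tilt [0.002 0.   ] j7 -1.37 t 25.58 grip 0.608 59.5 F [-5.2  2.6 16. ]
clock: 26.0
position: [0.4292, -0.1992, 0.2037]
ee_rot: [0.992, -0.126, -0.0, 0.0]
ft_force: [1.3, -0.4, -0.7]
grip_width: 0.603
grasp_force: 62.5
clock: 26.17
position: [0.4312, -0.1996, 0.2049]
ee_rot: [0.992, -0.126, 0.003, 0.0]
ft_force: [0.0, 0.4, -1.6]
grip_width: 0.597
grasp_force: 62.5
shift [ -48.1 -467.3    4.9] twist -0.32 cur [ 431.2 -199.6  204.9] -104.5 tilt [ 0.006 -0.001] j7 -1.45 t 26.17 grip 0.597 62.5 F [ 0.   0.4 -1.6]
```

```bash
python3 -m creep '[[[0,0,0],0],[[0,0,0],0],[[0,0,0],0]]'
python3 -c "
from h import *
go(501.3,264.9,200,-86.1)
c=snap('side'); a=c['pixels'][190:340,180:400,::-1]
d=snap('wrist'); b=d['pixels'][100:400,120:520,::-1]
cv2.imwrite('pics/x7.png',np.hstack([cv2.resize(a,(440,300)),cv2.resize(b,(360,300))]))
p=cloud(d)*1000; p=p[white(d,80)&(p[...,2]>115)&(p[...,2]<160)&(abs(p[...,0]-430)<65)&(abs(p[...,1]+199)<35)]
A=np.c_[p[:,0]-430,p[:,1]+199,np.ones(len(p))]
for k in range(3):
    s=np.linalg.lstsq(A,p[:,2],rcond=None)[0]; k=abs(A@s-p[:,2])<2; A=A[k];p=p[k]
print(s,len(p))"
```

```text
clock: 26.42
position: [0.4293, -0.1989, 0.2009]
ee_rot: [0.992, -0.126, -0.001, -0.0]
ft_force: [-0.2, -0.0, -0.8]
grip_width: 0.604
grasp_force: 62.5
shift [ -46.  -467.1    0.9] twist -0.32 cur [ 429.3 -198.9  200.9] -104.4 tilt [-0.002  0.   ] j7 -1.45 t 26.42 grip 0.604 62.5 F [-0.2 -0.  -0.8]
[ 1.75406887e-03 -1.20383608e-03  1.31910466e+02] 19372
```

View pics/x7.png

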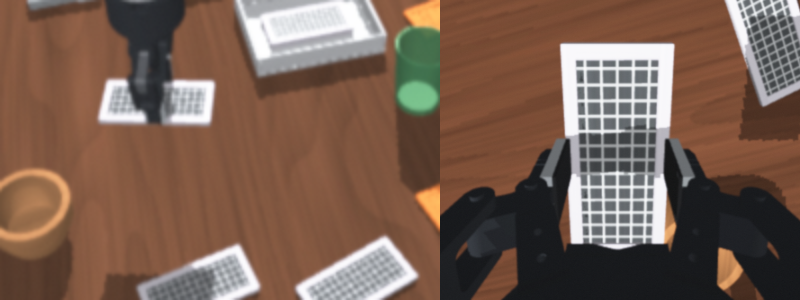

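The picture shows the second screen held level in the fingers at about (615,150). Its bottom sits about 75 mm below the TCP. On to the box.

```bash
python3 -m creep '[[[-3,-30,0],0],[[-7,-67,0],0],[[-11,-104,0],0],[[-15,-142,0],0],[[-19,-180,0],0]]'
python3 -m creep '[[[-4,-38,0],0],[[-8,-76,0],0],[[-11,-114,0],0],[[-15,-152,0],0],[[-19,-190,0],-0.06]]'
python3 -m creep '[[[-10,-34,0],-0.12],[[-14,-65,0],-0.2],[[-15,-91,0],-0.26],[[-15,-95,0],-0.26],[[-15,-95,0],-0.26]]'
python3 -m creep '[[[0,0,0],0],[[0,0,0],0],[[0,0,0],0]]'
python3 -c "
from h import *
go(501.3,264.9,122,-86.1)"
```

```text
clock: 26.93
position: [0.4562, -0.0185, 0.2015]
ee_rot: [0.992, -0.126, -0.0, 0.0]
ft_force: [1.1, -0.1, 0.3]
grip_width: 0.603
grasp_force: 62.6
clock: 27.35
position: [0.4853, 0.1704, 0.2014]
ee_rot: [0.995, -0.097, -0.0, 0.0]
ft_force: [1.5, 0.6, -1.4]
grip_width: 0.602
grasp_force: 62.6
clock: 27.77
position: [0.4884, 0.2665, 0.201]
ee_rot: [0.999, 0.035, -0.001, 0.0]
ft_force: [-0.5, -1.2, -0.6]
grip_width: 0.598
grasp_force: 62.6
clock: 28.02
position: [0.4892, 0.2633, 0.2018]
ee_rot: [0.999, 0.033, -0.0, 0.0]
ft_force: [-0.7, 0.6, 0.2]
grip_width: 0.6
grasp_force: 62.6
shift [12.2 -0.9 79.8] twist -0.003 cur [489.2 263.3 201.8] -86.3 tilt [-0.    -0.001] j7 -2.09 t 28.02 grip 0.6 62.6 F [-0.7  0.6  0.2]
```

```bash
python3 -m creep '[[[6,0,10],0],[[12,-1,25],0],[[12,-1,40],0],[[12,-1,50],0],[[12,-1,58],0]]'
python3 -m creep '[[[0,0,6],0],[[0,0,12],0],[[0,0,18],0],[[0,0,21],0],[[0,0,21],0]]'
python3 -c "
from h import *
go(501.3,264.9,122,-86.1)"
```

```text
clock: 28.43
position: [0.5007, 0.2658, 0.1423]
ee_rot: [0.999, 0.033, -0.001, 0.0]
ft_force: [0.6, -1.1, -0.7]
grip_width: 0.598
grasp_force: 62.6
clock: 28.85
position: [0.5006, 0.2664, 0.1224]
ee_rot: [0.999, 0.034, -0.0, 0.0]
ft_force: [-1.3, -0.4, 0.1]
grip_width: 0.599
grasp_force: 62.6
shift [0.6 1.6 0.4] twist -0.0 cur [500.6 266.4 122.4] -86.1 tilt [-0. -0.] j7 -2.09 t 28.85 grip 0.599 62.6 F [-1.3 -0.4  0.1]
```

```bash
python3 -m creep '[[[0,1,1],0],[[0,1,1],0],[[0,1,1],0]]'
python3 -m creep '[[[0,0,0],0],[[0,0,0],0],[[0,0,0],0],[[0,0,0],0]]' 0.85
python3 -m creep '[[[0,0,-15],0],[[0,0,-50],0],[[0,0,-90],0],[[0,0,-130],0],[[0,0,-165],0]]'
python3 -m creep '[[[0,0,-5],0],[[0,0,-5],0],[[0,0,-5],0]]'
python3 -c "
from h import *
c=snap('wrist','w8.png')
print('scr',[r for r in rects(c,.048,.056,(.4,.6),(.15,.36),mask=white(c,80)) if r[3]>1000])
go(601.4,-381.5,291,18.5-90)
"
```

```text
clock: 29.1
position: [0.5011, 0.2656, 0.1223]
ee_rot: [0.999, 0.034, 0.0, -0.0]
ft_force: [-0.2, -0.3, -0.5]
grip_width: 0.602
grasp_force: 62.6
clock: 29.43
position: [0.501, 0.2656, 0.1221]
ee_rot: [0.999, 0.034, 0.0, -0.0]
ft_force: [-0.6, -0.3, -0.6]
grip_width: 0.849
grasp_force: 0.0
clock: 29.85
position: [0.5008, 0.2655, 0.2898]
ee_rot: [0.999, 0.034, 0.001, -0.0]
ft_force: [1.2, -0.1, -1.0]
grip_width: 0.854
grasp_force: 0.0
clock: 30.1
position: [0.5007, 0.2655, 0.2914]
ee_rot: [0.999, 0.034, -0.0, 0.0]
ft_force: [0.2, -0.1, -0.2]
grip_width: 0.852
grasp_force: 0.0
scr [([499.8, 265.7], [117.1, 56.1], 3.9, np.int32(6047), [49.6, 51.1, 53.0], [317.0, 174.0])]
shift [ 5.690e+01  6.521e+02 -1.000e-01] twist -0.255 cur [500.4 265.3 290.4] -86.1 tilt [-0.002 -0.001] j7 -2.08 t 30.15 grip 0.854 0.0 F [-0.1  0.3 -0.5]
```

```bash
python3 -m creep '[[[3,30,0],0],[[6,68,0],0],[[9,106,0],0],[[13,144,0],0],[[16,182,0],0]]'
python3 -m creep '[[[3,38,0],0],[[7,76,0],0],[[10,114,0],0],[[13,152,0],0],[[17,190,0],0]]'
python3 -m creep '[[[3,38,0],0],[[7,76,0],0],[[10,114,0],0],[[13,152,0],0],[[17,190,0],-0.06]]'
python3 -m creep '[[[1,34,0],-0.12],[[1,65,0],-0.2],[[1,85,0],-0.2],[[1,90,0],-0.2],[[1,90,0],-0.2]]'
python3 -m creep '[[[0,0,0],0],[[0,0,0],0]]'
python3 -c "
from h import *
look(.601,-.381,71)"
```

```text
clock: 30.57
position: [0.5286, 0.0831, 0.2899]
ee_rot: [0.999, 0.034, -0.001, 0.0]
ft_force: [0.9, -0.1, -0.1]
grip_width: 0.85
grasp_force: 0.0
clock: 30.98
position: [0.5582, -0.1052, 0.29]
ee_rot: [0.999, 0.034, -0.001, -0.0]
ft_force: [0.7, 0.2, 0.2]
grip_width: 0.85
grasp_force: 0.0
clock: 31.4
position: [0.5883, -0.2933, 0.2896]
ee_rot: [0.998, 0.063, -0.002, -0.001]
ft_force: [1.0, 1.1, 1.2]
grip_width: 0.851
grasp_force: 0.0
clock: 31.82
position: [0.6002, -0.3826, 0.2892]
ee_rot: [0.987, 0.162, -0.002, -0.001]
ft_force: [0.0, 0.5, -0.5]
grip_width: 0.849
grasp_force: 0.0
clock: 31.98
position: [0.6018, -0.3791, 0.2912]
ee_rot: [0.986, 0.164, -0.0, -0.001]
ft_force: [-0.2, 0.0, -0.3]
grip_width: 0.846
grasp_force: 0.0
([601.5, -381.7], [116.7, 56.1], 18.6, np.int32(4689), [3.5, 5.1, 6.9], [320.0, 166.0])
shift [ -1.2   2.6 220.6] twist 0.005 cur [ 601.8 -379.1  291.6] -71.1 tilt [-0.     0.001] j7 -0.65 t 32.03 grip 0.853 0.0 F [ 0.5 -0.2  0.9]
([445.9, -349.0], [103.0, 56.1], 12.2, np.int32(2568), [3.4, 4.8, 6.7], [259.0, 270.0])
```

```bash
python3 -m creep '[[[-1,2,40],0.005],[[-1,2,80],0.005],[[-1,2,120],0.005],[[-1,2,160],0.005],[[-1,2,195],0.005]]' 0.85
python3 -m creep '[[[0,0,12],0],[[0,0,20],0],[[0,0,26],0],[[0,0,26],0],[[0,0,26],0]]'
python3 -m creep '[[[0,0,0],0],[[0,0,0],0],[[0,0,0],0],[[0,0,0],0],[[0,0,0],0]]' 0 60
python3 -c "
from h import *
go(601.5,-381.7,71,-71.4)"
python3 -m creep '[[[0,0,-6],0],[[0,0,-20],0],[[0,0,-50],0],[[0,0,-90],0],[[0,0,-130],0]]'
python3 -m creep '[[[0,0,0],0],[[0,0,0],0],[[0,0,0],0],[[0,0,0],0]]'
cat >> h.py <<'E'
def held():
    o=manip.get_obs(); t=np.array(o['position'])*1000
    d=snap('wrist'); p=cloud(d)*1000; p=p[white(d,80)&(p[...,2]>t[2]-85)&(p[...,2]<t[2]-55)&(np.hypot(p[...,0]-t[0],p[...,1]-t[1])<66)]
    A=np.c_[p[:,:2]-t[:2],np.ones(len(p))]; q=p
    for k in range(4):
        s=np.linalg.lstsq(A,q[:,2],rcond=None)[0]; k=abs(A@s-q[:,2])<2; A=A[k];q=q[k]
    print('held slope',np.round(s[:2],3),'top below TCP',round(t[2]-s[2],1),len(q))
E
python3 -c "
from h import *
held()
go(501.3,264.9,200,-86.1)"
```

```text
clock: 32.45
position: [0.601, -0.3811, 0.0947]
ee_rot: [0.987, 0.162, -0.0, -0.001]
ft_force: [0.7, -0.0, -0.2]
grip_width: 0.851
grasp_force: 0.0
clock: 32.87
position: [0.602, -0.3836, 0.0731]
ee_rot: [0.987, 0.161, 0.001, 0.001]
ft_force: [-0.3, 0.4, 0.4]
grip_width: 0.848
grasp_force: 0.0
clock: 33.28
position: [0.6019, -0.3836, 0.0738]
ee_rot: [0.987, 0.161, 0.001, 0.001]
ft_force: [-3.2, 2.3, 11.3]
grip_width: 0.612
grasp_force: 60.5
shift [ 0.2 -2.   2.8] twist -0.002 cur [ 601.9 -383.6   73.8] -71.5 tilt [ 0.003 -0.001] j7 -0.62 t 33.28 grip 0.612 60.5 F [-3.2  2.3 11.3]
clock: 33.7
position: [0.6005, -0.383, 0.2032]
ee_rot: [0.987, 0.161, -0.0, -0.0]
ft_force: [1.8, -1.2, -0.7]
grip_width: 0.605
grasp_force: 62.7
clock: 34.03
position: [0.6005, -0.3827, 0.2]
ee_rot: [0.987, 0.161, -0.001, -0.001]
ft_force: [0.1, 0.3, -1.1]
grip_width: 0.605
grasp_force: 62.7
held slope [-0.001  0.003] top below TCP 68.9 20613
shift [ 1.114e+02 -6.456e+02  6.000e-01] twist 0.255 cur [ 600.5 -382.7  199.6] -71.5 tilt [-0.002  0.001] j7 -0.64 t 34.08 grip 0.607 62.7 F [-0.3  0.5 -1.5]
```

```bash
python3 -m creep '[[[5,-30,0],0],[[12,-67,0],0],[[18,-104,0],0],[[25,-142,0],0],[[31,-179,0],0]]'
python3 -m creep '[[[6,-37,0],0],[[13,-75,0],0],[[19,-112,0],0],[[26,-150,0],0],[[32,-187,0],0]]'
python3 -m creep '[[[6,-37,0],0],[[13,-75,0],0],[[19,-112,0],0],[[26,-150,0],0],[[32,-187,0],0.06]]'
python3 -m creep '[[[9,-34,0],0.12],[[14,-65,0],0.195],[[20,-87,0],0.195],[[22,-92,0],0.195],[[22,-92,0],0.195]]'
python3 -m creep '[[[0,0,0],0],[[0,0,0],0],[[0,0,0],0]]'
python3 -c "
from h import *
held()
go(501.3,264.9,129,-86.1)"
```

```text
clock: 34.5
position: [0.5727, -0.2015, 0.1997]
ee_rot: [0.987, 0.161, -0.001, -0.0]
ft_force: [1.5, 0.9, -0.6]
grip_width: 0.607
grasp_force: 62.7
clock: 34.92
position: [0.5436, -0.0142, 0.2001]
ee_rot: [0.987, 0.161, -0.001, -0.0]
ft_force: [1.0, 0.2, -0.9]
grip_width: 0.603
grasp_force: 62.7
clock: 35.33
position: [0.5146, 0.1731, 0.2002]
ee_rot: [0.991, 0.132, -0.001, 0.0]
ft_force: [0.8, 1.3, -0.5]
grip_width: 0.607
grasp_force: 62.7
clock: 35.75
position: [0.5121, 0.2678, 0.1999]
ee_rot: [0.999, 0.036, -0.001, 0.0]
ft_force: [-0.1, 0.6, -0.9]
grip_width: 0.605
grasp_force: 62.7
clock: 36.0
position: [0.5135, 0.2642, 0.2008]
ee_rot: [0.999, 0.033, -0.0, 0.0]
ft_force: [0.2, -0.6, 0.2]
grip_width: 0.603
grasp_force: 62.7
held slope [0.002 0.001] top below TCP 68.8 20551
shift [-12.1  -1.2  71.9] twist -0.002 cur [513.4 264.5 200.9] -86.2 tilt [ 0. -0.] j7 -2.06 t 36.05 grip 0.603 62.7 F [-0.4  0.7 -0.1]
```

```bash
python3 -m creep '[[[-6,0,10],0],[[-12,0,22],0],[[-12,0,35],0],[[-12,0,45],0],[[-12,0,53],0]]'
python3 -m creep '[[[0,0,6],0],[[0,0,12],0],[[0,0,17],0],[[0,0,19],0],[[0,0,19],0]]'
python3 -c "
from h import *
go(501.3,264.9,128,-86.1)"
python3 -m creep '[[[0,0,0],0],[[0,0,0],0],[[0,0,0],0],[[0,0,0],0],[[0,0,0],0]]' 0.85
python3 -m creep '[[[0,0,-15],0],[[0,0,-50],0],[[0,0,-90],0],[[0,0,-130],0],[[0,0,-163],0]]'
python3 -m creep '[[[0,0,0],0],[[0,0,0],0],[[0,0,0],0]]'
python3 -c "
from h import *
c=snap('wrist','w9.png')
print('scr',[r for r in rects(c,.050,.066,(.4,.6),(.15,.36),mask=white(c,80)) if r[3]>1000])
go(439,-351,291,12.3-90)
"
```

```text
clock: 36.47
position: [0.5005, 0.2646, 0.1465]
ee_rot: [0.999, 0.034, -0.0, 0.0]
ft_force: [0.4, -0.2, -0.9]
grip_width: 0.602
grasp_force: 62.7
clock: 36.88
position: [0.501, 0.2651, 0.1285]
ee_rot: [0.999, 0.034, -0.0, 0.0]
ft_force: [-0.3, 0.0, -1.2]
grip_width: 0.603
grasp_force: 62.7
shift [0.3 0.2 0.5] twist -0.0 cur [501.  265.1 128.5] -86.1 tilt [-0. -0.] j7 -2.07 t 36.88 grip 0.603 62.7 F [-0.3  0.  -1.2]
clock: 37.3
position: [0.5012, 0.2653, 0.1292]
ee_rot: [0.999, 0.034, 0.0, -0.0]
ft_force: [-0.4, -0.2, -0.1]
grip_width: 0.85
grasp_force: 0.0
clock: 37.72
position: [0.5011, 0.2652, 0.2951]
ee_rot: [0.999, 0.034, 0.001, -0.001]
ft_force: [0.1, 0.6, -0.1]
grip_width: 0.846
grasp_force: 0.0
clock: 37.97
position: [0.5008, 0.2651, 0.2914]
ee_rot: [0.999, 0.034, -0.0, 0.0]
ft_force: [-0.6, 0.5, -0.7]
grip_width: 0.847
grasp_force: 0.0
scr [([500.8, 265.4], [116.6, 56.1], 3.9, np.int32(6285), [55.6, 57.1, 59.0], [316.0, 174.0]), ([445.9, 261.1], [24.2, 141.0], 5.7, np.int32(1025), [50.7, 59.3, 65.4], [318.0, 230.0])]
shift [-1.033e+02  6.104e+02  4.000e-01] twist -0.147 cur [500.6 264.9 290.7] -86.1 tilt [-0.001 -0.001] j7 -2.07 t 38.02 grip 0.854 0.0 F [-0.7  0.5 -1.2]
```

```bash
python3 -m creep '[[[-5,30,0],0],[[-11,67,0],0],[[-18,105,0],0],[[-24,142,0],0],[[-30,180,0],0]]'
python3 -m creep '[[[-6,37,0],0],[[-13,75,0],0],[[-19,112,0],0],[[-25,150,0],0],[[-32,187,0],0]]'
python3 -m creep '[[[-6,37,0],0],[[-13,75,0],0],[[-19,112,0],0],[[-25,150,0],-0.04],[[-31,182,0],-0.1]]'
python3 -m creep '[[[-4,30,0],-0.047],[[-4,55,0],-0.047],[[-4,62,0],-0.047],[[-4,62,0],-0.047],[[-4,62,0],-0.047]]'
python3 -m creep '[[[0,0,0],0],[[0,0,0],0]]'
python3 -c "
from h import *
look(.439,-.351,71)"
```

```text
clock: 38.43
position: [0.4822, 0.0819, 0.2904]
ee_rot: [0.999, 0.034, -0.001, 0.0]
ft_force: [0.3, -0.9, 0.2]
grip_width: 0.852
grasp_force: 0.0
clock: 38.85
position: [0.463, -0.107, 0.2907]
ee_rot: [0.999, 0.034, -0.001, -0.0]
ft_force: [0.3, -0.3, -0.2]
grip_width: 0.847
grasp_force: 0.0
clock: 39.27
position: [0.4442, -0.2912, 0.2907]
ee_rot: [0.996, 0.084, -0.001, -0.0]
ft_force: [0.5, 0.6, 0.3]
grip_width: 0.851
grasp_force: 0.0
clock: 39.68
position: [0.4517, -0.3498, 0.2907]
ee_rot: [0.994, 0.107, -0.001, -0.001]
ft_force: [-0.1, 1.0, -0.3]
grip_width: 0.852
grasp_force: 0.0
clock: 39.85
position: [0.4522, -0.3491, 0.2917]
ee_rot: [0.994, 0.108, 0.0, -0.0]
ft_force: [0.1, 0.5, -0.3]
grip_width: 0.853
grasp_force: 0.0
([427.8, -324.2], [116.8, 57.2], 12.2, np.int32(4563), [3.5, 5.1, 6.9], [292.0, 180.0])
shift [-18.6 -29.7 220.9] twist 0.004 cur [ 452.2 -349.3  291.9] -77.6 tilt [0.    0.001] j7 -0.67 t 39.9 grip 0.846 0.0 F [ 0.4 -0.3  0.4]
```

The last screen has been knocked about 3 cm aside. I'll use the new position.

```bash
python3 -m creep '[[[-8,-14,30],0.004],[[-19,-29,60],0.004],[[-19,-29,100],0.004],[[-19,-29,140],0.004],[[-19,-29,160],0.004]]' 0.85
python3 -c "
from h import *
look(.428,-.324,71)"
python3 -m creep '[[[0,0,20],0],[[0,0,40],0],[[0,0,55],0],[[0,0,61],0],[[0,0,61],0]]'
python3 -c "
from h import *
go(427.8,-324.2,71,-77.8)"
```

```text
clock: 40.32
position: [0.4258, -0.3241, 0.1282]
ee_rot: [0.994, 0.106, -0.001, -0.001]
ft_force: [-0.3, 0.9, -1.2]
grip_width: 0.847
grasp_force: 0.0
([427.7, -324.0], [116.8, 56.2], 12.3, np.int32(14100), [3.8, 5.1, 6.9], [318.0, 208.0])
shift [ 2.9  1.4 55. ] twist -0.002 cur [ 424.9 -323.5  126. ] -77.8 tilt [-0.006  0.004] j7 -0.63 t 40.37 grip 0.847 0.0 F [-2.7  2.8 -2.9]
clock: 40.78
position: [0.4271, -0.3257, 0.0707]
ee_rot: [0.994, 0.106, -0.0, -0.0]
ft_force: [0.1, -0.5, 0.3]
grip_width: 0.849
grasp_force: 0.0
shift [ 1.  -1.4 -0.3] twist -0.001 cur [ 427.1 -325.7   70.7] -77.9 tilt [-0.001  0.001] j7 -0.58 t 40.78 grip 0.849 0.0 F [ 0.1 -0.5  0.3]
```

```bash
python3 -m creep '[[[0,-1,0],0],[[0,-1,0],0],[[0,-1,0],0],[[0,-1,0],0],[[0,-1,0],0]]' 0 60
python3 -m creep '[[[0,0,0],0],[[0,0,0],0]]'
python3 -m creep '[[[0,0,-6],0],[[0,0,-20],0],[[0,0,-50],0],[[0,0,-90],0],[[0,0,-132],0]]'
python3 -m creep '[[[0,0,0],0],[[0,0,0],0],[[0,0,0],0],[[0,0,0],0]]'
python3 -c "
from h import *
held()
go(501.3,264.9,200,-86.1)"
```

```text
clock: 41.2
position: [0.4276, -0.3255, 0.073]
ee_rot: [0.994, 0.105, 0.001, 0.0]
ft_force: [-4.0, 2.9, 10.4]
grip_width: 0.618
grasp_force: 60.6
clock: 41.37
position: [0.4276, -0.3255, 0.073]
ee_rot: [0.994, 0.105, 0.001, 0.0]
ft_force: [-4.1, 3.2, 10.5]
grip_width: 0.618
grasp_force: 60.6
clock: 41.78
position: [0.4262, -0.3252, 0.2046]
ee_rot: [0.994, 0.105, -0.0, -0.0]
ft_force: [1.5, -0.3, -0.4]
grip_width: 0.613
grasp_force: 62.9
clock: 42.12
position: [0.4265, -0.3249, 0.2019]
ee_rot: [0.994, 0.105, -0.0, -0.0]
ft_force: [0.1, -0.2, -1.8]
grip_width: 0.612
grasp_force: 62.9
held slope [0.001 0.   ] top below TCP 68.0 20977
shift [ 196.7 -561.1    2. ] twist 0.143 cur [ 426.4 -325.   201.6] -77.9 tilt [-0.002  0.001] j7 -0.68 t 42.17 grip 0.618 62.9 F [-0.3 -0.6 -0.6]
```

```bash
python3 -m creep '[[[10,-29,0],0],[[22,-64,0],0],[[35,-99,0],0],[[47,-135,0],0],[[59,-170,0],0]]'
python3 -m creep '[[[12,-35,0],0],[[25,-71,0],0],[[37,-106,0],0],[[50,-141,0],0],[[62,-177,0],0]]'
python3 -m creep '[[[12,-35,0],0],[[25,-71,0],0],[[37,-106,0],0],[[50,-141,0],0.04],[[62,-170,0],0.1]]'
python3 -m creep '[[[12,-29,0],0.042],[[18,-42,0],0.042],[[18,-44,0],0.042],[[18,-44,0],0.042],[[18,-44,0],0.042]]'
python3 -m creep '[[[0,0,0],0],[[0,0,0],0],[[0,0,0],0]]'
python3 -c "
from h import *
held()
go(501.3,264.9,134,-86.1)"
```

```text
clock: 42.58
position: [0.4484, -0.145, 0.2017]
ee_rot: [0.994, 0.105, -0.001, -0.0]
ft_force: [0.9, 0.1, -1.5]
grip_width: 0.616
grasp_force: 63.0
clock: 43.0
position: [0.4721, 0.0408, 0.2018]
ee_rot: [0.994, 0.105, -0.001, 0.0]
ft_force: [0.9, -0.3, -1.1]
grip_width: 0.616
grasp_force: 63.0
clock: 43.42
position: [0.4969, 0.2211, 0.2014]
ee_rot: [0.998, 0.055, -0.001, 0.0]
ft_force: [0.8, -0.6, -0.8]
grip_width: 0.609
grasp_force: 63.0
clock: 43.83
position: [0.5105, 0.2629, 0.2017]
ee_rot: [0.999, 0.034, -0.001, 0.001]
ft_force: [-0.6, 0.2, -1.9]
grip_width: 0.614
grasp_force: 63.0
clock: 44.08
position: [0.5108, 0.2632, 0.2027]
ee_rot: [0.999, 0.034, 0.0, 0.0]
ft_force: [-0.3, -0.1, -1.1]
grip_width: 0.614
grasp_force: 63.0
held slope [ 0.002 -0.   ] top below TCP 68.0 20822
shift [-9.4 -2.  68.8] twist -0.0 cur [510.8 263.5 202.8] -86.1 tilt [0. 0.] j7 -2.03 t 44.13 grip 0.614 63.0 F [-0.   0.9 -0.9]
```

```bash
python3 -m creep '[[[-5,-1,10],0],[[-9,-1.5,22],0],[[-9,-1.5,32],0],[[-9,-1.5,42],0],[[-9,-1.5,51],0]]'
python3 -m creep '[[[0,0,6],0],[[0,0,12],0],[[0,0,16],0],[[0,0,18],0],[[0,0,18],0]]'
python3 -c "
from h import *
go(501.3,264.9,133,-86.1)"
python3 -m creep '[[[0,0,0],0],[[0,0,0],0],[[0,0,0],0],[[0,0,0],0],[[0,0,0],0]]' 0.85
python3 -m creep '[[[0,0,-15],0],[[0,0,-50],0],[[0,0,-90],0],[[0,0,-130],0],[[0,0,-160],0]]'
python3 -m creep '[[[0,0,0],0],[[0,0,0],0],[[0,0,0],0]]'
python3 -c "
from h import *
c=snap('wrist','w10.png')
print('scr',[r for r in rects(c,.056,.072,(.4,.6),(.15,.36),mask=white(c,80)) if r[3]>1000])
print('rim',rects(c,.074,.09,(.4,.6),(.15,.36)))
print('cover',[r for r in rects(c,.018,.025,(.6,.8),(.1,.3)) if r[3]>1000])
go(690.5,200.5,290,4)
"
```

```text
clock: 44.55
position: [0.5014, 0.2649, 0.1503]
ee_rot: [0.999, 0.034, -0.0, 0.0]
ft_force: [0.1, 0.4, -1.0]
grip_width: 0.615
grasp_force: 63.0
clock: 44.97
position: [0.5016, 0.265, 0.1333]
ee_rot: [0.999, 0.034, -0.0, 0.0]
ft_force: [-0.3, 0.1, -0.3]
grip_width: 0.611
grasp_force: 63.0
shift [-0.3  0.1  0.3] twist 0.001 cur [501.6 265.  133.3] -86.1 tilt [-0. -0.] j7 -2.04 t 44.97 grip 0.611 63.0 F [-0.3  0.1 -0.3]
clock: 45.38
position: [0.5017, 0.2651, 0.1339]
ee_rot: [0.999, 0.034, 0.0, -0.0]
ft_force: [-0.8, 0.3, -0.2]
grip_width: 0.847
grasp_force: 0.0
clock: 45.8
position: [0.5019, 0.2651, 0.2973]
ee_rot: [0.999, 0.034, 0.001, -0.001]
ft_force: [0.9, 0.1, 0.1]
grip_width: 0.847
grasp_force: 0.0
clock: 46.05
position: [0.5013, 0.2649, 0.2929]
ee_rot: [0.999, 0.034, -0.0, 0.0]
ft_force: [0.3, 0.0, -0.9]
grip_width: 0.851
grasp_force: 0.0
scr [([499.2, 264.8], [130.6, 140.9], 3.9, np.int32(3438), [58.0, 65.9, 70.5], [318.0, 178.0]), ([501.8, 265.1], [115.8, 56.1], 4.0, np.int32(6439), [61.6, 63.1, 64.9], [317.0, 175.0])]
rim [([501.2, 264.8], [144.4, 156.6], 3.9, np.int32(5903), [76.4, 80.1, 81.3], [317.0, 178.0])]
cover [([647.1, 195.8], [53.3, 155.3], 4.0, np.int32(8913), [20.8, 22.2, 23.6], [398.0, 30.0])]
shift [184.5  77.2   2. ] twist 1.57 cur [501.1 264.8 292.2] -86.0 tilt [-0.002 -0.001] j7 -2.05 t 46.1 grip 0.852 0.0 F [0.4 0.2 0.5]
```

View pics/w10.png

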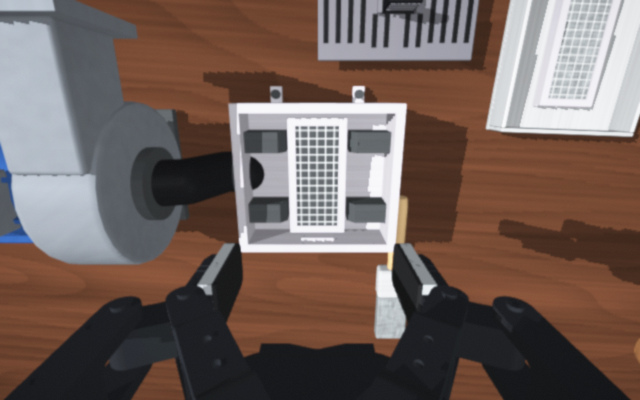

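The picture shows the four-screen stack seated square in the box channel at (317,175), with its top at 63–64 mm. Now I go back to the cover.

```bash
python3 -m creep '[[[30,13,0],-0.12],[[65,27,0],-0.24],[[100,42,0],-0.36],[[135,56,0],-0.48],[[165,69,0],-0.6]]' 1
python3 -m creep '[[[11,18,0],-0.12],[[11,18,0],-0.24],[[11,18,0],-0.36],[[11,18,0],-0.48],[[11,18,0],-0.6]]'
python3 -m creep '[[[0,0,0],-0.12],[[0,0,0],-0.24],[[0,0,0],-0.36],[[0,0,0],-0.37],[[0,0,0],-0.37]]'
python3 -c "
from h import *
c=snap('wrist')
print('cover',[r for r in rects(c,.018,.026,(.55,.8),(.1,.3)) if r[3]>1000])
print('tabs',rects(c,.042,.058,(.6,.8),(.1,.3)))
go(690.5,200.5,97,4)"
```

```text
clock: 46.52
position: [0.6725, 0.2063, 0.2913]
ee_rot: [0.944, 0.331, -0.001, 0.0]
ft_force: [0.6, 1.3, 0.4]
grip_width: 1.001
grasp_force: 0.0
clock: 46.93
position: [0.6905, 0.2, 0.2911]
ee_rot: [0.804, 0.595, -0.002, -0.001]
ft_force: [-0.1, 0.1, 0.1]
grip_width: 1.001
grasp_force: 0.0
clock: 47.35
position: [0.6905, 0.2001, 0.292]
ee_rot: [0.684, 0.73, -0.001, -0.001]
ft_force: [0.2, -0.4, 0.5]
grip_width: 1.005
grasp_force: 0.0
cover [([691.4, 199.5], [144.3, 155.7], 4.2, np.int32(16601), [20.9, 22.2, 23.6], [318.0, 165.0])]
tabs [([716.3, 201.4], [7.9, 30.1], 3.2, np.int32(230), [47.2, 51.7, 53.1], [342.0, 174.0]), ([667.0, 197.8], [7.6, 30.0], 2.9, np.int32(232), [45.4, 51.5, 53.0], [294.0, 175.0])]
shift [  0.4   0.3 195.3] twist -0.006 cur [690.6 200.1 292.3] 3.7 tilt [-0.002 -0.   ] j7 -0.3 t 47.4 grip 0.999 0.0 F [ 0.1 -0.5 -0.4]
```

```bash
python3 -m creep '[[[-0.6,1,40],-0.006],[[-0.6,1,80],-0.006],[[-0.6,1,120],-0.006],[[-0.6,1,160],-0.006],[[-0.6,1,175],-0.006]]'
python3 -m creep '[[[0,0,8],0],[[0,0,14],0],[[0,0,18],0],[[0,0,18],0],[[0,0,18],0]]'
python3 -m creep '[[[0,0,0],0],[[0,0,0],0],[[0,0,0],0],[[0,0,0],0],[[0,0,0],0]]' 0 60
python3 -m creep '[[[0,0,0],0],[[0,0,0],0],[[0,0,0],0]]'
python3 -c "
from h import *
go(691.4,199.5,98.5,4.1)"
```

```text
clock: 47.82
position: [0.6888, 0.1988, 0.1116]
ee_rot: [0.682, 0.732, -0.004, -0.002]
ft_force: [-2.1, -0.5, -1.2]
grip_width: 1.003
grasp_force: 0.0
clock: 48.23
position: [0.6927, 0.2, 0.1026]
ee_rot: [0.681, 0.733, 0.001, 0.001]
ft_force: [-0.4, -0.5, 0.7]
grip_width: 0.998
grasp_force: 0.0
clock: 48.65
position: [0.6931, 0.2, 0.1032]
ee_rot: [0.681, 0.733, 0.002, 0.001]
ft_force: [0.2, 0.0, 9.6]
grip_width: 0.434
grasp_force: 61.1
clock: 48.9
position: [0.6932, 0.2, 0.1032]
ee_rot: [0.681, 0.733, 0.002, 0.001]
ft_force: [-0.8, -0.5, 10.3]
grip_width: 0.433
grasp_force: 61.4
shift [-0.4 -1.9  4.7] twist 0.002 cur [693.2 200.  103.2] 4.2 tilt [0.004 0.001] j7 -0.3 t 48.9 grip 0.433 61.4 F [-0.8 -0.5 10.3]
```

```bash
python3 -m creep '[[[0,0,-6],0],[[0,0,-20],0],[[0,0,-50],0],[[0,0,-90],0],[[0,0,-130],0]]'
python3 -m creep '[[[0,0,0],0],[[0,0,0],0],[[0,0,0],0]]'
cat >> h.py <<'E'
def cov():
    go(501.3,264.9,200,4.0); o=manip.get_obs(); t=np.array(o['position'])*1000
    c=snap('wrist'); w=cloud(c); zc=t[2]-85+4
    for r in rects(c,(zc-9)/1000,(zc+9)/1000,(t[0]/1000-.12,t[0]/1000+.12),(t[1]/1000-.12,t[1]/1000+.12)):
        if r[3]>2000: print('cover',r,'off',np.round(np.array(r[0])-t[:2],1))
E
python3 -c "
from h import *
cov()"
```

```text
clock: 49.32
position: [0.691, 0.1995, 0.2319]
ee_rot: [0.68, 0.733, -0.001, -0.001]
ft_force: [-0.0, 0.5, -1.0]
grip_width: 0.433
grasp_force: 60.8
clock: 49.57
position: [0.6914, 0.1996, 0.2304]
ee_rot: [0.68, 0.733, -0.0, -0.0]
ft_force: [-0.7, 0.2, -2.3]
grip_width: 0.438
grasp_force: 60.9
shift [  79.2 -184.7   30.5] twist 0.004 cur [691.4 199.6 230.4] 4.2 tilt [-0.001 -0.   ] j7 -0.29 t 49.57 grip 0.438 60.9 F [-0.7  0.2 -2.3]
cover ([691.7, 203.7], [144.5, 146.1], 4.2, np.int32(53887), [148.1, 149.2, 150.7], [317.0, 221.0]) off [0.3 4.1]
```

```bash
python3 -m creep '[[[13,-30,0],0],[[28,-65,0],0],[[43,-100,0],0],[[58,-135,0],0],[[72,-168,0],0]]'
python3 -m creep '[[[6,-15,0],0.003],[[8,-17,0],0.003],[[8,-17,0],0.003],[[8,-17,0],0.003],[[8,-17,0],0.003]]'
python3 -m creep '[[[0,0,0],0],[[0,0,0],0],[[0,0,0],0]]'
python3 -c "
from h import *
cov()
go(501,265.6,200,4.0)"
```

```text
clock: 50.03
position: [0.5161, 0.2593, 0.2287]
ee_rot: [0.68, 0.733, -0.002, -0.001]
ft_force: [0.7, 1.3, -2.0]
grip_width: 0.432
grasp_force: 61.0
clock: 50.45
position: [0.5024, 0.2648, 0.2299]
ee_rot: [0.682, 0.731, -0.001, 0.0]
ft_force: [0.2, -0.3, -3.1]
grip_width: 0.432
grasp_force: 61.0
clock: 50.7
position: [0.5018, 0.2655, 0.2303]
ee_rot: [0.682, 0.731, -0.0, -0.0]
ft_force: [-0.0, -0.6, -2.0]
grip_width: 0.434
grasp_force: 61.0
shift [-0.5 -0.6 30.3] twist 0.0 cur [501.8 265.5 230.3] 4.0 tilt [-0. -0.] j7 -0.53 t 50.7 grip 0.434 61.0 F [-0.  -0.6 -2. ]
cover ([502.2, 269.5], [144.3, 146.2], 4.1, np.int32(53928), [148.1, 149.2, 150.6], [317.0, 221.0]) off [0.4 4. ]
shift [ 0.  -0.7 30.4] twist 0.001 cur [501.7 265.6 230.4] 4.0 tilt [-0. -0.] j7 -0.53 t 50.75 grip 0.434 61.0 F [ 0.2 -0.8 -2.1]
```

```bash
python3 -m creep '[[[0.4,-0.9,10],0],[[0.4,-0.9,20],0],[[0.4,-0.9,30],0],[[0.4,-0.9,36],0],[[0.4,-0.9,40],0]]'
python3 -m creep '[[[0,0,4],0],[[0,0,8],0],[[0,0,12],0],[[0,0,15],0],[[0,0,17],0]]'
python3 -m creep '[[[0,0,3],0],[[0,0,6],0],[[0,0,8],0],[[0,0,9],0],[[0,0,9],0]]'
python3 -c "
from h import *
cov()"
```

```text
clock: 51.17
position: [0.4999, 0.2659, 0.1889]
ee_rot: [0.682, 0.732, -0.001, -0.0]
ft_force: [1.0, -0.4, -2.4]
grip_width: 0.434
grasp_force: 61.0
clock: 51.58
position: [0.5005, 0.2662, 0.1733]
ee_rot: [0.682, 0.732, 0.0, 0.0]
ft_force: [-0.4, -0.2, -1.9]
grip_width: 0.43
grasp_force: 61.0
clock: 52.0
position: [0.5005, 0.2662, 0.1654]
ee_rot: [0.682, 0.732, 0.0, 0.0]
ft_force: [-4.5, -2.5, 7.2]
grip_width: 0.429
grasp_force: 63.5
shift [ -1.3   0.7 -34.6] twist 0.001 cur [500.5 266.2 165.4] 4.1 tilt [ 0. -0.] j7 -0.54 t 52.0 grip 0.429 63.5 F [-4.5 -2.5  7.2]
cover ([493.8, 373.3], [41.8, 19.2], 4.3, np.int32(3124), [76.6, 85.4, 92.4], [317.0, 24.0]) off [ -6.7 107.1]
cover ([500.8, 270.3], [144.4, 146.0], 4.1, np.int32(53971), [83.3, 84.5, 85.9], [316.0, 221.0]) off [0.3 4.1]
```

```bash
python3 -m creep '[[[0,0,0],0],[[0,0,0],0],[[0,0,0],0],[[0,0,0],0],[[0,0,0],0]]' 1
python3 -m creep '[[[0,0,-15],0],[[0,0,-40],0],[[0,0,-80],0],[[0,0,-110],0],[[0,0,-135],0]]'
python3 -m creep '[[[0,0,0],0],[[0,0,0],0],[[0,0,0],0]]'
python3 -c "
from h import *
c=snap('wrist'); s=snap('scene'); cv2.imwrite('pics/f1.png',np.hstack([cv2.resize(c['pixels'][60:300,180:460,::-1],(400,340)),cv2.resize(s['pixels'][130:290,180:500,::-1],(400,340))]))
print('top',rects(c,.076,.09,(.4,.6),(.1,.36))); print('tabs',rects(c,.105,.125,(.4,.6),(.15,.4)))
p=cloud(c)*1000; m=(abs(p[...,0]-501)<70)&(abs(p[...,1]-265)<75)&(abs(p[...,2]-84)<4); q=p[m]
print(np.linalg.lstsq(np.c_[q[:,:2]-[501,265],np.ones(len(q))],q[:,2],rcond=None)[0])
print('tray',[r for r in rects(s,.01,.022,(.5,.8),(-.1,.1)) if r[3]>100]); print([ (r[0],r[1]) for r in rects(s,.02,.12,(.2,.9),(-.4,.1))])
go(501,265,300,4)"
```

```text
clock: 52.47
position: [0.5004, 0.2662, 0.1646]
ee_rot: [0.682, 0.732, 0.0, -0.0]
ft_force: [0.6, 0.4, 0.2]
grip_width: 1.0
grasp_force: 0.0
clock: 52.88
position: [0.5006, 0.2664, 0.3024]
ee_rot: [0.682, 0.732, 0.001, 0.0]
ft_force: [0.7, 0.6, -0.0]
grip_width: 0.999
grasp_force: 0.0
clock: 53.13
position: [0.5002, 0.2661, 0.2988]
ee_rot: [0.682, 0.732, -0.0, -0.0]
ft_force: [0.6, 0.0, 0.1]
grip_width: 0.996
grasp_force: 0.0
top [([502.0, 265.9], [146.5, 156.1], 4.0, np.int32(23460), [84.2, 85.5, 86.9], [319.0, 176.0])]
tabs [([482.0, 265.1], [7.9, 29.5], 3.8, np.int32(326), [111.0, 115.1, 116.4], [295.0, 189.0]), ([528.1, 268.2], [8.2, 29.5], 4.0, np.int32(339), [107.6, 114.8, 116.2], [348.0, 189.0])]
[-3.36535791e-03  3.95224429e-04  8.55540916e+01]
tray [([564.0, 5.5], [131.1, 11.8], 87.4, np.int32(107), [10.7, 16.4, 21.5], [352.0, 220.0]), ([646.7, 4.5], [117.8, 56.0], 2.1, np.int32(811), [12.0, 15.0, 18.0], [356.0, 246.0])]
[([267.5, -248.2], [113.8, 90.2]), ([647.8, 6.9], [177.0, 140.7]), ([751.8, -149.4], [71.2, 69.5])]
shift [-1.   0.9 -1.9] twist 0.001 cur [500.  265.9 298.1] 4.1 tilt [-0.002 -0.001] j7 -0.52 t 53.23 grip 1.002 0.0 F [0.1 0.5 0.2]
```

View pics/f1.png

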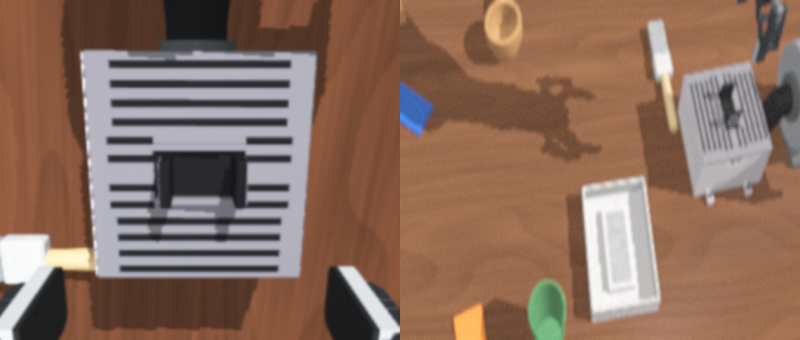

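The left half shows the cover on, but its left tab at (165,180) is not fully out: the tabs are 46 mm apart instead of 49.6 mm. The -x side sits about 1 mm high. I'll press the plate down with closed fingers on the -x side.

```bash
python3 -m creep '[[[-1,-25,20],0],[[-1,-51,50],0],[[-1,-51,90],0],[[-1,-51,118],0],[[-1,-51,125],0]]' 0
python3 -m creep '[[[0,0,0],0],[[0,0,5],0],[[0,0,10],0],[[0,0,14],0],[[0,0,16],0]]'
python3 -m creep '[[[0,0,1],0],[[0,0,2],0],[[0,0,3],0],[[0,0,4],0],[[0,0,4],0]]'
python3 -c "
from h import *
go(449,261.6,157,4)"
```

```text
clock: 53.65
position: [0.4467, 0.2601, 0.1694]
ee_rot: [0.681, 0.732, -0.004, -0.001]
ft_force: [-0.1, -1.2, 0.1]
grip_width: 0.297
grasp_force: 0.0
clock: 54.07
position: [0.4501, 0.2617, 0.1589]
ee_rot: [0.682, 0.732, 0.001, 0.0]
ft_force: [1.3, -0.2, -0.5]
grip_width: -0.002
grasp_force: 0.0
clock: 54.48
position: [0.45, 0.2617, 0.1567]
ee_rot: [0.682, 0.732, 0.0, 0.0]
ft_force: [-8.1, -5.2, 20.4]
grip_width: -0.003
grasp_force: 10.2
shift [-0.  -1.  -0.3] twist 0.001 cur [450.  261.7 156.7] 4.1 tilt [0.001 0.   ] j7 -0.58 t 54.48 grip -0.003 10.2 F [-8.1 -5.2 20.4]
```

Contact at 20 N. I'll press a little more, then back off and look.

```bash
python3 -m creep '[[[0,0,1],0],[[0,0,2],0],[[0,0,2],0],[[0,0,2],0]]'
python3 -m creep '[[[0,0,-10],0],[[0,0,-40],0],[[0,0,-80],0],[[0,0,-115],0],[[0,0,-147],0]]'
python3 -m creep '[[[1,51,0],0],[[1,51,0],0],[[1,51,0],0],[[1,51,0],0],[[1,51,0],0]]' 1
cat >> h.py <<'E'
def fit():
    c=snap('wrist'); p=cloud(c)*1000
    print('top',rects(c,.076,.09,(.4,.6),(.1,.36))); print('tabs',rects(c,.105,.125,(.4,.6),(.15,.4)))
    m=(abs(p[...,0]-501)<70)&(abs(p[...,1]-265)<75)&(abs(p[...,2]-84)<4); q=p[m]
    print(np.linalg.lstsq(np.c_[q[:,:2]-[501,265],np.ones(len(q))],q[:,2],rcond=None)[0])
    go(501,265,300,4)
E
python3 -c "
from h import *
fit()"
```

```text
clock: 54.82
position: [0.45, 0.2617, 0.1565]
ee_rot: [0.682, 0.732, 0.001, 0.0]
ft_force: [-16.2, -10.8, 41.6]
grip_width: -0.003
grasp_force: 20.8
clock: 55.23
position: [0.4496, 0.2616, 0.3023]
ee_rot: [0.682, 0.732, 0.001, 0.0]
ft_force: [1.1, 0.2, -1.1]
grip_width: -0.003
grasp_force: 0.0
clock: 55.65
position: [0.4997, 0.2664, 0.2993]
ee_rot: [0.681, 0.732, -0.0, -0.0]
ft_force: [0.4, -0.2, 0.3]
grip_width: 0.705
grasp_force: 0.0
top [([501.9, 266.0], [146.5, 155.0], 4.1, np.int32(23163), [83.1, 84.4, 85.8], [320.0, 176.0])]
tabs [([478.1, 264.6], [7.9, 30.0], 3.8, np.int32(316), [108.9, 113.8, 115.3], [292.0, 189.0]), ([527.8, 268.0], [7.9, 30.2], 3.8, np.int32(329), [108.8, 113.9, 115.2], [348.0, 189.0])]
[6.89065202e-04 7.18700423e-04 8.44112375e+01]
shift [-1.5  1.3 -0.6] twist 0.002 cur [499.6 266.4 299.4] 4.1 tilt [-0.001 -0.   ] j7 -0.52 t 55.7 grip 0.793 0.0 F [-0.4  0.9  0.2]
```

The cover is flush, with the plate top level at 84.4 mm, and both tabs are sprung out 49.8 mm apart.

```bash
python3 -m creep '[[[0,0,0],0],[[0,0,0],0],[[0,0,0],0]]'
python3 -c "
from h import *
print(manip.hand_in())"
```

```text
clock: 55.95
position: [0.5001, 0.2662, 0.2997]
ee_rot: [0.681, 0.732, 0.0, 0.0]
ft_force: [-0.1, 0.0, 0.2]
grip_width: 0.998
grasp_force: 0.0
the job is handed in; nothing more can be done
None
```

The filter is serviced and the job is handed in at about 56 s: both used screens lie flat in the wash tray, all four clean screens are stacked in the box, and the cover is on flush with both tabs out; the closed fingertips briefly pressed the cover at 41.6 N to seat it (the 40 N limit is for the arm and gripper body), the tumbler and mould measured in place, and I did not measure the brush again.

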